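# Close the bench micrometer on a sample bar by its ratchet

## Robot

A 6-joint arm with a two-finger parallel gripper is mounted at the origin on a cart in front of the work surface, level with it; the furniture and walls round the work are solid. World frame = base frame: x ahead of the robot, y to its left, z up, the work surface at z = 0. Lengths are in m, angles in degrees, forces in N, time in s.
With the tool pointing down it reaches from about 0.35 to 0.875 m from the base axis. Payload 4.2 kg.
Tool frame: the origin (TCP) lies at the very end of the fingers, on their centre line; the grasp point (between the pads) lies 19 mm behind it; z points along the fingers, y is the direction in which the jaws open and shut (so a half turn about z gives the same grasp; the last joint's range is limited). The gripper opens to 87 mm and grips with 3 to 60 N. Pads are 19 mm wide; open, the fingers measure 117 mm over their backs; the gripper's body (75 mm by 190 mm) begins 51 mm behind the grasp point.
Start: joints at [-54.683, 22.042, 0.453, 0, -68.411, -14.817], TCP at [0.219, -0.585, 0.223] pointing down, gripper open.
Joint ranges: [-179.83, 179.83], [-69.29, 118.12], [-61.27, 80.66], [-181.25, 117.63], [-171.15, -9.14], [-177.46, 177.46]. Speed limits (degrees/s): [159.86, 159.86, 180, 180, 180, 180].

## Interface

Orientations are given as a 3x3 rotation matrix whose columns are the frame's x, y, z axes.
In Python, from station import r, imaging gives the robot as it stands. The module is installed in compiled form; this text tells all that it offers.
- The arm moves only by the tool move_arm, never from a script. Its argument "motion" is one flat list of numbers, 7 for each row, row after row: the shift along the tool's x, y, z in units of 40 mm (1.0 is 40 mm), then the turn, a rotation vector about the tool's x, y, z in units of 5 degrees (1.0 is 5 degrees), then the gripper's target within -1 to 1 (shut at 1, half-way at 0, fully open at -1). In form: [dx, dy, dz, wx, wy, wz, gripper, dx, dy, dz, wx, wy, wz, gripper, ...]. A call has 1 to 20 rows; each row is the pose to reach, as a shift and turn from the pose measured when the call began, along the tool's axes at that moment; what a row does not reach only later rows make up. A row lasts 1/12 s, in which the tool goes at most 41.7 mm and 7.16 degrees, less where a joint would pass 70% of its speed; a pose out of reach is approached as far as the arm can. A call with a gripper value outside its range is refused whole. The fingers move at their own pace and stop on an object; the grip force is fixed at half the most. Time passes only in rows, so rows that repeat a pose let the fingers close. It gives the time, the measured TCP pose, the force and the opening at its end, in the units of the state.
- r.sense(): the state, without advancing time (a new reading comes with each control period).
- imaging.capture(name): name is "side" or "top"; returns the picture (420x560x3 uint8, blue, green, red); there is no depth.
- imaging.camera_params(name): a dict with "intrinsics" (3x3 intrinsics, pixels), "world_from_camera" (4x4, takes a point from camera to world coordinates). Camera axes: x right, y down, z forward; pixel columns grow to the right and rows downward; lengths in m; the calibration is good to about 2 mm. A picture is of the moment at which its call begins. camera_params takes no time and is no camera call.
- r.finish_job(): hands the job in, once; it reports no verdict.
The state is a dict: "time_s": time; "joints": joint angles; "joint_velocities": joint speeds; "effort": joint torques, N m; "tcp_pos": TCP position; "ee_rot": TCP orientation; "wrist_force": force on the tool from outside, world axes, zero at the start; "moment": the same for the moment, N m; "gripper_width": opening from 0.0 (shut) to 1.0 (fully open).
Only numpy, scipy, OpenCV 4.12 (cv2) and the standard library are available. Lean on these libraries where they do the work, as an engineer would, in place of code of your own. Each camera call takes 0.05 s, during which the arm holds its last target.

## Task

Take the brass sample bar out of its wooden cradle and lay it on the work table of the bench micrometer, with its narrow tongue flat on the anvil under the spindle. Then turn the dark ratchet knob on top of the micrometer clockwise until the spindle bears on the tongue and the knob slips and clicks; let it click two to four times, then stop and leave everything like that. Do not disturb the other things on the bench.

Things in the scene. Friction and masses are not known exactly. Their poses are not given: they have to be found in the camera images.
- bar_middle (a point): Centre of the loose brass sample bar, 120 x 18 x 12 mm, about 90 g, 6 mm above its underside. Axes: x along the bar towards the tongue, z up. From x = -60 to +28 mm it is the stem, 18 mm wide, 12 mm high; from +28 to +60 mm the tongue, 14 mm wide, 8 mm high. Underside flat throughout. The worktop between cradle and micrometer, round x = 0.475, y = -0.175 m, is free to put it down.
- bar_tail (a point): Middle of the end face of the bar's stem, 6 mm above its underside; a dark dot marks the stem near this end. Held here (some 12 mm from the end) the bar can be laid under the spindle; a gripper that holds its middle would meet the arm and knob above the tongue.
- bar_tip (a point): Middle of the end face of the bar's tongue, 4 mm above its underside.
- cradle: Fixed dark wooden cradle, 146 x 50 x 20 mm, origin under its centre, x along it. The bar lies in its slot, tongue to +x, underside 8 mm above the worktop, top flush, 1.5 mm play. The side walls are cut away, down to z = 8 mm, from x = -12 to +28 mm: only there can the bar be gripped.
- micrometer: Fixed bench micrometer, grey C-frame on a 150 x 84 x 20 mm base, origin on the worktop under the spindle's axis. Axes: x from the spindle towards the column, z up. Base from x = -73 to +77 mm; column from +30 mm; overhanging arm 36 mm wide, from x = -16 mm to the column, z = 62 to 86 mm.
- anvil (a point): Point on the micrometer's flat steel work table under the spindle's axis, z = 32 mm; axes as the micrometer's. The table is 40 mm wide and runs from x = -66 mm (open front end) to +24 mm. The bar is laid along x, tongue to the column, its tip about 15 mm past the spindle's axis; its tail then overhangs the table's front end by 39 mm.
- spindle_foot (a point): Centre of the underside of the steel spindle, an upright rod of 10 mm diameter that moves straight down from the arm onto the anvil. It starts 12 to 15.6 mm above the table, 4 to 7.6 mm above a tongue lying there.
- knob (a point): Centre of the dark knurled ratchet knob on top: upright cylinder, 25 mm diameter, 24 mm high (113 to 137 mm above the worktop), on the spindle's axis, free all round. Below it the thimble, a silvery sleeve of 23 mm diameter with a red line; the knob's yellow mark is in line with it until the knob slips.
- thimble (a joint): Rotation of the thimble in rad, clockwise from above positive; each rad lowers the spindle by 2.4 mm. The knob carries the thimble along (about 0.01 N m) until the spindle bears on something. It stays where it is left.
- ratchet (a joint): Rotation of the knob relative to the thimble in rad, clockwise from above positive, 0 at the start. It grows when the clutch slips, at about 0.03 N m, and clicks 12 times a turn, once each 0.52 rad; it rests in the notch between two clicks.
- tally: Bystander: white hand tally counter, 43 x 52 x 20 mm.
- pot_white: Bystander: small round grey-white pot with lid, 42 mm wide and 20 mm high.
- oilers: Bystander: black block with four coloured caps, 26 x 88 x 16 mm.
- driver: Bystander: slim screwdriver, 8 x 106 x 7 mm.
- pickup: Bystander: small black waisted knob, 26 mm wide and 32 mm high.

How it is judged (in metres and radians):
On the way:
1. the bar lies flat on the micrometer's table, its tongue under the spindle (x of spindle_foot in the frame of bar_middle between 0.032 and 0.056 m and y of spindle_foot in the frame of bar_middle between -0.005 and 0.005 m and z of bar_tip in the frame of anvil between 0.002 and 0.0065 m and angle between bar_middle's own z axis and vertical below 0.06 rad), for 0.2 s.
At the end, for the whole second after the job is handed in: The bar lies flat (within 3.4 degrees) on the micrometer's table, the spindle's axis on the tongue (within 5 mm of its centre line, 4 to 28 mm from its tip); the spindle's foot is down on the tongue (within 1 mm) and the ratchet has slipped by two to four clicks (0.75 to 2.4 rad) (all of step 1 and z of spindle_foot in the frame of anvil below 0.009 m and value of joint ratchet between 0.75 and 2.4 rad); the robot touches nothing.
It fails at once if the knob clicks more than four times (value of joint ratchet above 2.4 rad).
It fails at once if a bystander is moved by more than 25 mm (distance of any of tally, pot_white, oilers, driver, pickup from where it was at the start of the episode above 0.025 m).
It fails at once if the knob is wound to slipping with no tongue under the spindle (value of joint ratchet above 0.6 rad and z of spindle_foot in the frame of anvil below 0.006 m).
It also fails if it takes over 72 s, if anything falls off the work surface, if the arm or the gripper's body presses on something with over 40 N, if the wrist force passes 120 N, or if a joint passes its speed limit or range.

## Working session

There is one attempt and no reset: what is moved stays moved. The work goes in short steps, Python scripts to look and compute and a tool call to move; the robot and the scene stay as the last step left them, time stands still between calls to the robot, and variables do not carry over. Pictures are saved under pics/ and viewed, and the job is handed in when it is done.

Besides the shell and the picture viewer there is one more tool, called by a JSON object that holds its "method" and its "body". move_arm: Moves the arm, as the interface text tells. Its arguments: {"type":"object","properties":{"motion":{"type":"array","items":{"type":"number"}}},"required":["motion"]}

```bash
mkdir -p pics; python3 - <<'E'
from station import r, imaging
import cv2
for n in("side","top"):
    im=imaging.capture(n); cv2.imwrite(f"pics/{n}0.png",im)
    p=imaging.camera_params(n); print(n,p["intrinsics"],p["world_from_camera"])
s=r.sense(); print(s)
E
```

```text
side [[431.79449327   0.         277.24189095]
 [  0.         431.79449327 207.91558524]
 [  0.           0.           1.        ]] [[-0.88442743 -0.28878168  0.36659686  0.13542432]
 [-0.4661586   0.50963485 -0.7231656   0.50871722]
 [ 0.02200644 -0.81047977 -0.58535311  0.71927987]
 [ 0.          0.          0.          1.        ]]
top [[471.83122873   0.         281.02707405]
 [  0.         471.83122873 209.91824994]
 [  0.           0.           1.        ]] [[-0.0090147  -0.98452712  0.17500027  0.34445944]
 [-0.99989902  0.00695238 -0.01239421 -0.23389143]
 [ 0.01098577 -0.17509433 -0.98449037  1.07097374]
 [ 0.          0.          0.          1.        ]]
{'time_s': 0.1, 'joints': array([-5.46844165e+01,  2.20838793e+01,  3.87027196e-01, -2.23878332e-02,
       -6.84104787e+01, -1.48159793e+01]), 'joint_velocities': array([-0.06899641, -0.06071048,  0.20811995,  0.13970355, -0.0176645 ,
        0.02806079]), 'effort': array([-1.80108409e-04, -3.91689384e+01,  1.87933946e+01,  4.23189148e+00,
        1.34513166e-02, -7.47945160e-05]), 'tcp_pos': array([ 0.21868462, -0.5849212 ,  0.22159869]), 'ee_rot': array([[-9.36725017e-01, -3.50065171e-01, -7.86417682e-04],
       [-3.50066031e-01,  9.36723413e-01,  1.73856663e-03],
       [ 1.28044230e-04,  1.90385697e-03, -9.99998179e-01]]), 'wrist_force': array([-0.8657773 , -0.30769939, -0.65612508]), 'moment': array([-0.03112268,  0.01770361, -0.01013693]), 'gripper_width': 0.9997860040655357}
```

View pics/side0.png

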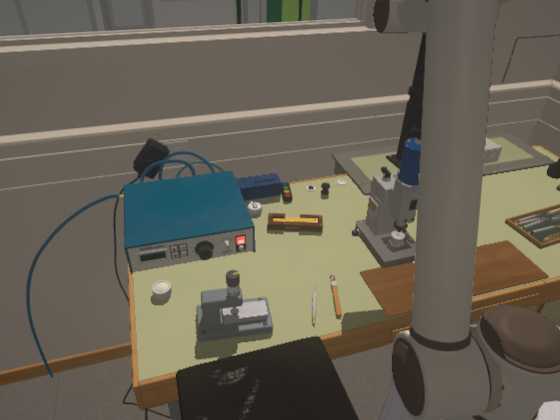

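View pics/top0.png

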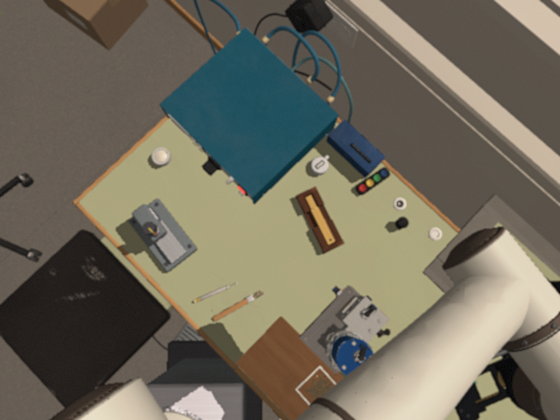

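The top view shows the cradle with the bar near (320,220), the micrometer near (165,235) with its knob near (152,228). In the side view the cradle is near (296,222) and the micrometer near (235,305). Next I'll take enlarged crops.

```bash
python3 - <<'E'
import cv2
t=cv2.imread("pics/top0.png"); s=cv2.imread("pics/side0.png")
def crop(im,x,y,w,h,k,n):
    c=cv2.resize(im[y:y+h,x:x+w],None,fx=k,fy=k,interpolation=cv2.INTER_CUBIC)
    for i in range(0,w,10):
        cv2.line(c,(i*k,0),(i*k,6 if i%50 else 14),(0,0,255),1)
        if i%20==0: cv2.putText(c,str(x+i),(i*k,24),0,.4,(0,0,255),1)
    for j in range(0,h,10):
        cv2.line(c,(0,j*k),(6,j*k),(0,0,255),1)
        if j%20==0: cv2.putText(c,str(y+j),(8,j*k+4),0,.4,(0,0,255),1)
    cv2.imwrite(f"pics/{n}.png",c)
crop(t,280,175,80,85,7,"tb"); crop(t,115,185,100,100,6,"tm")
crop(s,255,195,80,50,9,"sb"); crop(s,185,255,100,90,6,"sm")
E
```

```text
(no output)
```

View pics/tb.png

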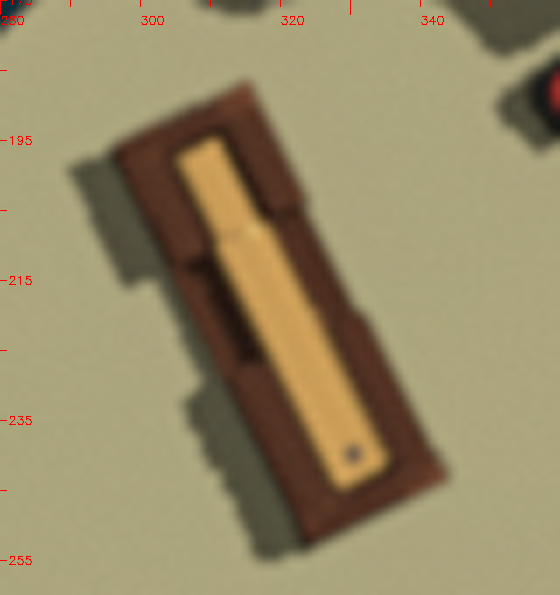

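View pics/tm.png

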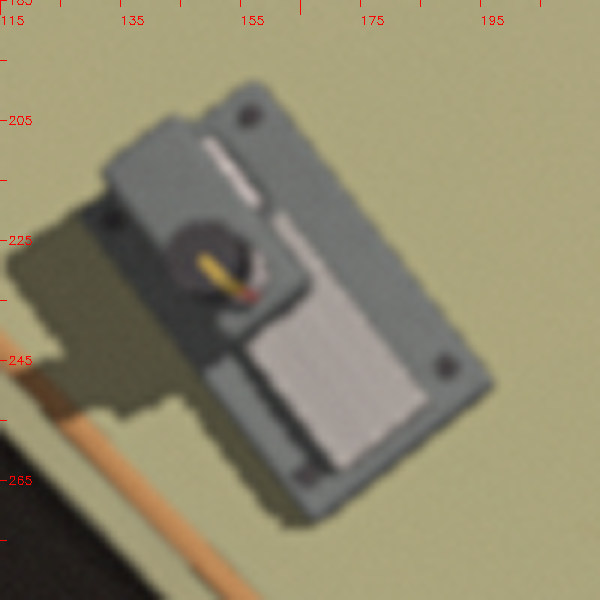

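View pics/sb.png

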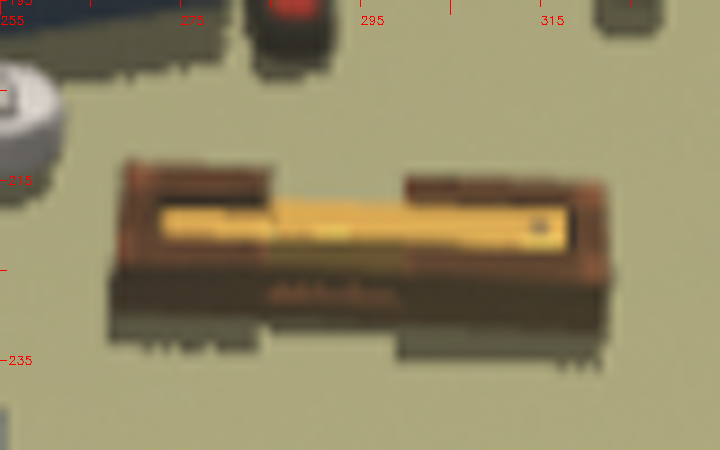

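View pics/sm.png

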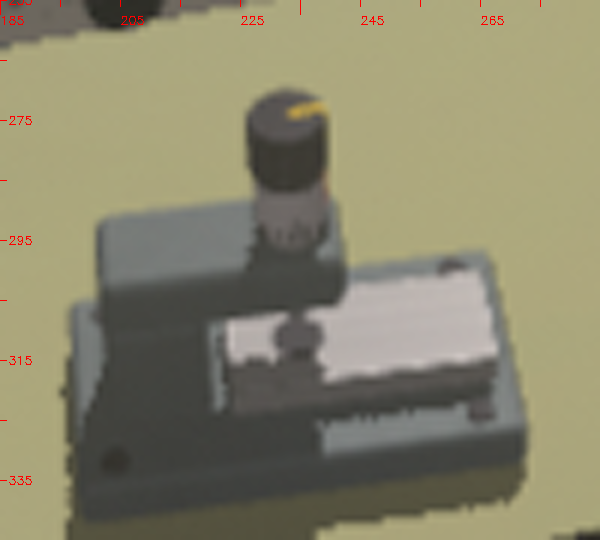

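```bash
cat > h.py <<'E'
import numpy as np, json
from station import r, imaging
from scipy.optimize import least_squares
from scipy.spatial.transform import Rotation as R
P={n:imaging.camera_params(n) for n in("side","top")}
def proj(n,X):
    T=np.linalg.inv(P[n]["world_from_camera"]); c=T[:3,:3]@X+T[:3,3]; q=P[n]["intrinsics"]@c; return q[:2]/q[2]
def unproj(n,px,z):
    T=P[n]["world_from_camera"]; d=T[:3,:3]@np.linalg.solve(P[n]["intrinsics"],[px[0],px[1],1.]); o=T[:3,3]
    return o+d*(z-o[2])/d[2]
def W(p,l): 
    c,s=np.cos(p[2]),np.sin(p[2]); return np.array([p[0]+c*l[0]-s*l[1],p[1]+s*l[0]+c*l[1],l[2]])
def fit(obs,p0):
    f=lambda p:np.concatenate([proj(n,W(p,np.array(l)/1000))-np.array(q) for n,l,q in obs])
    s=least_squares(f,p0,loss="soft_l1"); return s.x,f(s.x).reshape(-1,2)
def u(x0,y0,k): return lambda a,b:((a+.5)/k-.5+x0,(b+.5)/k-.5+y0)
E
python3 - <<'E'
from h import *
np.set_printoptions(precision=4,suppress=True)
tb,tm,sb,sm=u(280,175,7),u(115,185,6),u(255,195,9),u(185,255,6)
m=[("top",(-73,-42,20),tm(494,385)),("top",(-73,42,20),tm(310,524)),("top",(-66,-20,32),tm(428,398)),("top",(-66,20,32),tm(342,470)),("top",(0,0,137),tm(206,252)),
("side",(0,0,137),sm(288,115)),("side",(-66,-20,32),sm(475,268)),("side",(-66,20,32),sm(497,355)),("side",(-73,42,20),sm(527,432)),("side",(-73,-42,20),sm(490,250))]
c=[("top",(73,25,20),tb(110,150)),("top",(73,-25,20),tb(248,80)),("top",(-73,25,20),tb(305,550)),("top",(-73,-25,20),tb(450,478)),
("side",(73,-25,20),sb(128,163)),("side",(73,25,20),sb(116,268)),("side",(-73,-25,20),sb(604,183)),("side",(-73,25,20),sb(609,277))]
b=[("top",(-60,9,20),tb(340,492)),("top",(-60,-9,20),tb(390,458)),("top",(60,7,16),tb(177,157)),("top",(60,-7,16),tb(222,134)),
("side",(-60,-9,20),sb(568,207)),("side",(-60,9,20),sb(568,249)),("side",(60,-7,16),sb(160,208)),("side",(60,7,16),sb(160,236))]
for nm,o,g in(("mic",m,[.45,.05,1]),("cradle",c,[.48,-.3,1]),("bar",b,[.48,-.3,1])):
  for sel in("both","top","side"):
    oo=[x for x in o if sel=="both" or x[0]==sel]
    p,e=fit(oo,g); print(nm,sel,p,np.degrees(p[2])); 
    if sel=="both":print(e.T)
E
```

```text
mic both [0.4771 0.0187 0.6558] 37.57598377559589
[[-0.0233 -0.1309  0.0984 -0.3901 -0.486  -0.9253  0.5073 -0.282  -0.2245
  -0.2973]
 [-0.028   0.2541  0.9474  0.2178  0.7452 -0.8232 -0.1875  0.0657 -0.6927
  -1.3569]]
mic top [0.4782 0.0181 0.6501] 37.24819621339092
mic side [0.4757 0.0201 0.664 ] 38.04305199795305
cradle both [ 0.5089 -0.3332  0.4432] 25.394428716826976
[[-0.2407 -0.3275  0.829   0.0387 -0.7483 -0.5383 -0.0148  0.2207]
 [-0.3958  0.2841  0.2369  0.7695 -0.3025 -0.7107 -0.24    0.6862]]
cradle top [ 0.5095 -0.3331  0.4386] 25.13095756461864
cradle side [ 0.508  -0.3331  0.458 ] 26.24408420199887
bar both [ 0.5099 -0.3346  0.4384] 25.119653429901824
[[ 0.0525  0.0882  0.3884 -0.546  -0.7321 -0.5434  0.0262 -0.2658]
 [-0.2535  1.1426  0.1244  0.8262  0.13   -0.4572 -0.3844 -0.3457]]
bar top [ 0.511  -0.3346  0.4377] 25.07676191253394
bar side [ 0.5085 -0.3339  0.4458] 25.539621984048875
```

```bash
cat >> h.py <<'E'
np.set_printoptions(precision=4,suppress=True)
def go(pos,yaw):
    """motion units to reach TCP pos with tool down, tool x at world yaw (deg, or +180)"""
    s=r.sense(); Rt=np.array(s["ee_rot"]); p=np.array(s["tcp_pos"])
    best=None
    for y in(yaw,yaw+180):
        a=np.radians(y); T=np.array([[np.cos(a),np.sin(a),0],[np.sin(a),-np.cos(a),0],[0,0,-1]])
        w=R.from_matrix(Rt.T@T).as_rotvec(degrees=True)/5
        d=Rt.T@(np.array(pos)-p)/.04
        print("yaw",y%360,"d",d.round(3),"w",w.round(2))
    print("t",s["time_s"],"tcp",p,"q",np.array(s["joints"]).round(1),"F",np.array(s["wrist_force"]).round(2),"M",np.array(s["moment"]).round(3),"g",s["gripper_width"], "axisx yaw",np.degrees(np.arctan2(Rt[1,0],Rt[0,0])))
E
python3 -c "
from h import *
go((.517,-.331,.06),25.2)"
```

```text
yaw 25.2 d [-9.209  3.328  4.045] w [-0.   -0.03 35.06]
yaw 205.2 d [-9.209  3.328  4.045] w [ 0.02 -0.   -0.94]
t 0.1 tcp [ 0.2187 -0.5849  0.2216] q [-54.7  22.1   0.4  -0.  -68.4 -14.8] F [-0.87 -0.31 -0.66] M [-0.031  0.018 -0.01 ] g 0.9997860040655357 axisx yaw -159.50864592817211
```

{"method": "move_arm", "body": {"motion": [-3, 1.1, 1, 0, 0, -0.3, -1, -6, 2.2, 2, 0, 0, -0.6, -1, -9.21, 3.33, 3, 0, 0, -0.94, -1, -9.21, 3.33, 3, 0, 0, -0.94, -1, -9.21, 3.33, 3, 0, 0, -0.94, -1, -9.21, 3.33, 3, 0, 0, -0.94, -1, -9.21, 3.33, 3.5, 0, 0, -0.94, -1, -9.21, 3.33, 4, 0, 0, -0.94, -1, -9.21, 3.33, 4.04, 0, 0, -0.94, -1, -9.21, 3.33, 4.04, 0, 0, -0.94, -1, -9.21, 3.33, 4.04, 0, 0, -0.94, -1, -9.21, 3.33, 4.04, 0, 0, -0.94, -1, -9.21, 3.33, 4.04, 0, 0, -0.94, -1, -9.21, 3.33, 4.04, 0, 0, -0.94, -1]}}

```text
time_s: 1.27
tcp_pos: [0.5166, -0.3317, 0.0609]
ee_rot: [[-0.905, -0.425, -0.0], [-0.425, 0.905, 0.001], [-0.0, 0.001, -1.0]]
wrist_force: [0.2, -1.0, 0.3]
gripper_width: 1.003
```

```bash
python3 -c "
from h import *
import cv2
go((.517,-.331,.0105),25.2)
a=imaging.capture('side');b=imaging.capture('top')
cv2.imwrite('pics/g1.png',np.hstack([cv2.resize(a[150:270,200:340],None,fx=2.8,fy=2.8),cv2.resize(b[160:280,250:390],None,fx=2.8,fy=2.8)]))"
```

```text
yaw 25.2 d [-0.015  0.011  1.26 ] w [ 0.01 -0.02 35.99]
yaw 205.2 d [-0.015  0.011  1.26 ] w [ 0.02  0.   -0.01]
t 1.2667 tcp [ 0.5166 -0.3317  0.0609] q [-17.7  29.8 -12.4  -0.1 -47.8 -47.1] F [ 0.21 -0.99  0.28] M [-0.044  0.034 -0.001] g 1.0026893620849335 axisx yaw -154.853432912556
```

View pics/g1.png

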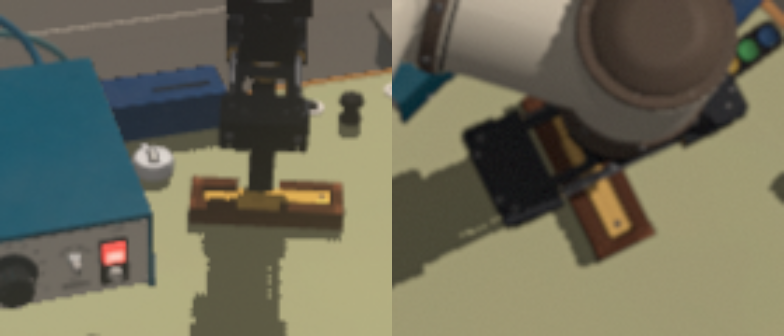

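The finger sits within the cutaway (side view 240–280), clear of everything. I'll descend and grip.

{"method": "move_arm", "body": {"motion": [-0.015, 0.01, 0.4, 0, 0, 0, -1, -0.015, 0.01, 0.8, 0, 0, 0, -1, -0.015, 0.01, 1.1, 0, 0, 0, -1, -0.015, 0.01, 1.26, 0, 0, 0, -1, -0.015, 0.01, 1.26, 0, 0, 0, -1, -0.015, 0.01, 1.26, 0, 0, 0, -1, -0.015, 0.01, 1.26, 0, 0, 0, 1, -0.015, 0.01, 1.26, 0, 0, 0, 1, -0.015, 0.01, 1.26, 0, 0, 0, 1, -0.015, 0.01, 1.26, 0, 0, 0, 1, -0.015, 0.01, 1.26, 0, 0, 0, 1, -0.015, 0.01, 1.26, 0, 0, 0, 1, -0.015, 0.01, 1.26, 0, 0, 0, 1, -0.015, 0.01, 1.26, 0, 0, 0, 1]}}

```text
time_s: 2.53
tcp_pos: [0.517, -0.3314, 0.011]
ee_rot: [[-0.906, -0.424, 0.001], [-0.424, 0.906, 0.001], [-0.001, 0.001, -1.0]]
wrist_force: [0.8, -0.2, -0.3]
gripper_width: 0.482
```

{"method": "move_arm", "body": {"motion": [0, 0, 0, 0, 0, 0, 1, 0, 0, 0, 0, 0, 0, 1, 0, 0, 0, 0, 0, 0, 1, 0, 0, 0, 0, 0, 0, 1, 0, 0, 0, 0, 0, 0, 1, 0, 0, 0, 0, 0, 0, 1, 0, 0, 0, 0, 0, 0, 1, 0, 0, 0, 0, 0, 0, 1]}}

```text
time_s: 3.2
tcp_pos: [0.5169, -0.3314, 0.011]
ee_rot: [[-0.906, -0.424, 0.001], [-0.424, 0.906, 0.001], [-0.001, 0.001, -1.0]]
wrist_force: [0.8, 0.4, 0.5]
gripper_width: 0.199
```

{"method": "move_arm", "body": {"motion": [0, 0, -0.3, 0, 0, 0, 1, 0, 0, -0.7, 0, 0, 0, 1, 0, 0, -1.2, 0, 0, 0, 1, 0, 0, -1.6, 0, 0, 0, 1, 0, 0, -1.6, 0, 0, 0, 1, 0, 0, -1.6, 0, 0, 0, 1]}}

```text
time_s: 3.7
tcp_pos: [0.5175, -0.3316, 0.0764]
ee_rot: [[-0.906, -0.424, 0.003], [-0.424, 0.906, 0.001], [-0.003, -0.001, -1.0]]
wrist_force: [0.6, -0.2, -2.3]
gripper_width: 0.204
```

```bash
python3 -c "
from h import *
go((.4813,-.170,.0337),37.5)"
```

```text
yaw 37.5 d [-0.89   4.044  1.067] w [ 0.05  0.02 33.52]
yaw 217.5 d [-0.89   4.044  1.067] w [-0.02  0.04 -2.48]
t 3.7 tcp [ 0.5175 -0.3316  0.0764] q [-17.6  28.7 -11.6  -0.1 -49.5 -47.2] F [ 0.56 -0.17 -2.26] M [ 0.065  0.09  -0.001] g 0.2040041530272702 axisx yaw -154.9187536701594
```

{"method": "move_arm", "body": {"motion": [-0.3, 1, 0, 0, 0, -1, 1, -0.6, 2, 0, 0, 0, -2, 1, -0.8, 3, 0.2, 0, 0, -2.48, 1, -0.89, 4.04, 0.6, 0, 0, -2.48, 1, -0.89, 4.04, 1.07, 0, 0.04, -2.48, 1, -0.89, 4.04, 1.07, 0, 0.04, -2.48, 1, -0.89, 4.04, 1.07, 0, 0.04, -2.48, 1, -0.89, 4.04, 1.07, 0, 0.04, -2.48, 1]}}

```text
time_s: 4.37
tcp_pos: [0.4823, -0.1708, 0.0339]
ee_rot: [[-0.794, -0.608, 0.001], [-0.608, 0.794, -0.002], [0.0, -0.002, -1.0]]
wrist_force: [0.5, -0.3, -0.6]
gripper_width: 0.206
```

```bash
python3 -c "
from h import *
import cv2
go((.4813,-.170,.0035),37.5)
a=imaging.capture('side');b=imaging.capture('top')
cv2.imwrite('pics/g2.png',np.hstack([cv2.resize(a[170:290,180:320],None,fx=2.8,fy=2.8),cv2.resize(b[160:280,200:340],None,fx=2.8,fy=2.8)]))"
```

```text
yaw 37.5 d [0.006 0.033 0.759] w [-0.    0.04 35.99]
yaw 217.5 d [0.006 0.033 0.759] w [-0.02 -0.   -0.01]
t 4.3667 tcp [ 0.4823 -0.1708  0.0339] q [ -1.2  24.1 -28.8   0.2 -37.1 -51.4] F [ 0.5  -0.33 -0.64] M [-0.021 -0.038  0.019] g 0.20627140442898184 axisx yaw -142.5310808934146
```

View pics/g2.png

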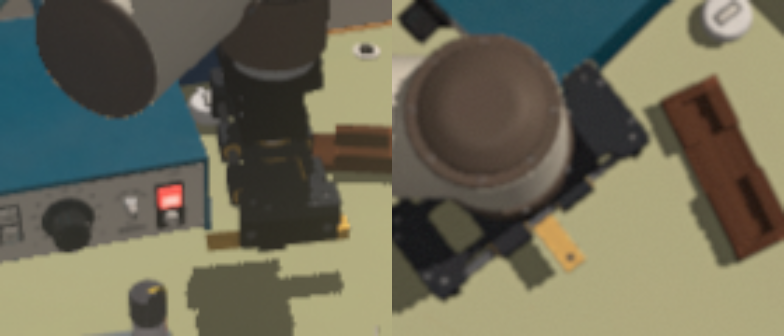

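The bar is held with its tail dot visible at (570,257) in the right-hand crop, and the cradle is empty. Lowering it to the worktop.

{"method": "move_arm", "body": {"motion": [0, 0, 0.3, 0, 0, 0, 1, 0, 0, 0.55, 0, 0, 0, 1, 0, 0, 0.68, 0, 0, 0, 1, 0, 0, 0.76, 0, 0, 0, 1, 0, 0, 0.77, 0, 0, 0, 1, 0, 0, 0.77, 0, 0, 0, 1, 0, 0, 0.77, 0, 0, 0, 1]}}

```text
time_s: 5.05
tcp_pos: [0.4827, -0.1713, 0.0036]
ee_rot: [[-0.794, -0.607, 0.003], [-0.607, 0.794, -0.002], [-0.001, -0.003, -1.0]]
wrist_force: [0.6, 0.5, -1.5]
gripper_width: 0.206
```

{"method": "move_arm", "body": {"motion": [0, 0, 0, 0, 0, 0, 0, 0, 0, 0, 0, 0, 0, 0, 0, 0, 0, 0, 0, 0, 0, 0, 0, 0, 0, 0, 0, 0, 0, 0, 0, 0, 0, 0, 0, 0.3, 0, -0.02, 0, 0, 0, 0, 0.7, 0, -0.02, 0, 0, 0, 0, 1.1, 0, -0.02, 0, 0, 0, 0, 1.4, 0, 0, 0, 0, 0, 0, 1.4, 0, 0, 0, 0, 0, 0, 1.4, 0, 0, 0, 0, 0, 0]}}

```text
time_s: 5.97
tcp_pos: [0.4371, -0.2062, 0.0037]
ee_rot: [[-0.796, -0.606, 0.003], [-0.606, 0.796, -0.002], [-0.001, -0.003, -1.0]]
wrist_force: [0.7, -0.4, 0.2]
gripper_width: 0.503
```

```bash
python3 -c "
from h import *
import cv2
go((.4827-.056*.7935,-.1713-.056*.6085,.0033),37.5)
a=imaging.capture('side');b=imaging.capture('top')
cv2.imwrite('pics/g3.png',np.hstack([cv2.resize(a[190:270,230:310],None,fx=5,fy=5),cv2.resize(b[180:260,220:300],None,fx=5,fy=5)]))"
```

```text
yaw 37.5 d [-0.034 -0.001  0.009] w [ 0.02  0.05 35.96]
yaw 217.5 d [-0.034 -0.001  0.009] w [-0.03  0.01 -0.04]
t 5.9667 tcp [ 0.4371 -0.2062  0.0037] q [ -5.9  25.  -34.2   0.2 -30.6 -46.9] F [ 0.7  -0.43  0.23] M [ 0.075 -0.015  0.043] g 0.5033166058803901 axisx yaw -142.7048544879602
```

View pics/g3.png

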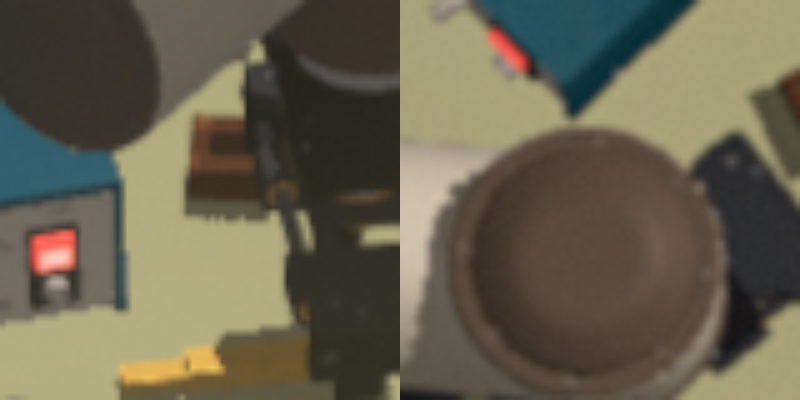

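{"method": "move_arm", "body": {"motion": [-0.03, 0, 0, 0, 0, 0, 1, -0.03, 0, 0, 0, 0, 0, 1, -0.03, 0, 0, 0, 0, 0, 1, -0.03, 0, 0, 0, 0, 0, 1, -0.03, 0, 0, 0, 0, 0, 1, -0.03, 0, 0, 0, 0, 0, 1, -0.03, 0, 0, 0, 0, 0, 1, -0.03, 0, 0, 0, 0, 0, 1, -0.03, 0, 0, 0, 0, 0, 1, -0.03, 0, 0, 0, 0, 0, 1]}}

```text
time_s: 6.9
tcp_pos: [0.4395, -0.2049, 0.0037]
ee_rot: [[-0.795, -0.607, 0.004], [-0.607, 0.795, -0.002], [-0.002, -0.004, -1.0]]
wrist_force: [0.6, 0.2, -0.2]
gripper_width: 0.201
```

{"method": "move_arm", "body": {"motion": [0, 0, -0.3, 0, 0, 0, 1, 0, 0, -0.7, 0, 0, 0, 1, 0, 0, -1.1, 0, 0, 0, 1, 0, 0, -1.1, 0, 0, 0, 1, 0, 0, -1.1, 0, 0, 0, 1]}}

```text
time_s: 7.32
tcp_pos: [0.4396, -0.2048, 0.0482]
ee_rot: [[-0.795, -0.607, 0.005], [-0.607, 0.795, -0.002], [-0.003, -0.005, -1.0]]
wrist_force: [0.1, 0.8, -1.3]
gripper_width: 0.204
```

```bash
python3 -c "
from h import *
import cv2
go((.477-.093*.7934-.06*.7934,.019-.093*.6088-.06*.6088,.038),37.5)
a=imaging.capture('side')
cv2.imwrite('pics/g4.png',cv2.resize(a[190:280,220:320],None,fx=7,fy=7,interpolation=2))"
```

```text
yaw 37.5 d [-0.313  3.872  0.237] w [ 0.06  0.08 35.97]
yaw 217.5 d [-0.313  3.872  0.237] w [-0.05  0.04 -0.03]
t 7.3167 tcp [ 0.4396 -0.2048  0.0482] q [ -5.7  20.6 -31.9   0.1 -37.2 -47. ] F [ 0.12  0.77 -1.35] M [ 0.004  0.121 -0.054] g 0.20355260637004163 axisx yaw -142.63571024184168
```

View pics/g4.png

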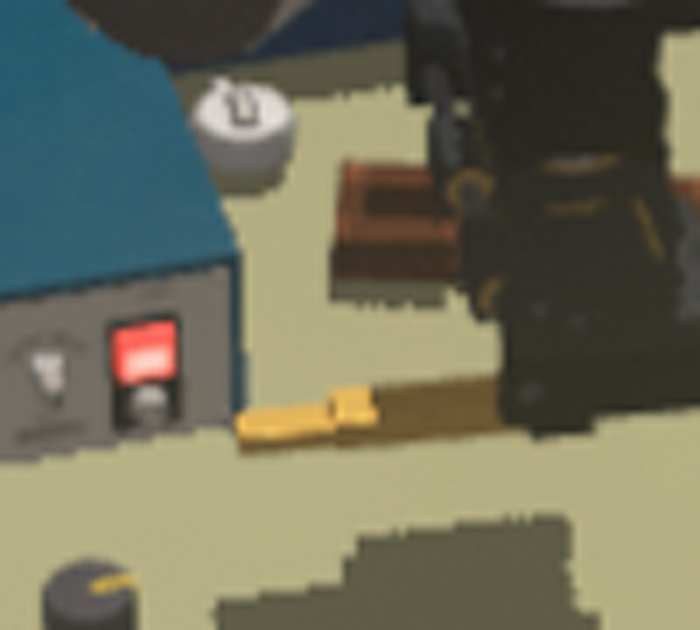

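```bash
python3 -c "
from h import *
U=u(220,190,7)
p=[.4396,-.2048,np.radians(37.36)]
for l in[(108,7,8.0),(108,-7,8.),(108,7,0),(76,-9,12),(76,9,12),(76,9,0)]:
    q=proj('side',W(p,np.array([l[0],l[1],l[2]+44.7])/1000)); print(l,((q-[220,190]+.5)*7-.5).round(0))
q=proj('side',W([.4406,-.2040,p[2]],np.array([108,7,52.7])/1000));print(q*7)
q=proj('side',W([.4396,-.2048,p[2]],np.array([108,7,52.7])/1000));print(q*7)
"
```

```text
(108, 7, 8.0) [233. 436.]
(108, -7, 8.0) [228. 408.]
(108, 7, 0) [233. 454.]
(76, -9, 12) [322. 387.]
(76, 9, 12) [330. 422.]
(76, 9, 0) [329. 449.]
[1765.7544 1763.6444]
[1769.6066 1763.218 ]
```

```bash
python3 -c "
from h import *
m=[.4772,.0187,np.radians(37.5)]
go(W(m,(-.1215,0,.06)),37.5)"
```

```text
yaw 37.5 d [-1.114  3.849 -0.325] w [ 0.03  0.06 35.97]
yaw 217.5 d [-1.114  3.849 -0.325] w [-0.04  0.02 -0.03]
t 7.3667 tcp [ 0.4389 -0.2047  0.0474] q [ -5.7  20.7 -31.9   0.1 -37.2 -47. ] F [-0.29  0.36 -2.14] M [-0.02   0.074  0.017] g 0.20125837929653034 axisx yaw -142.64533674174191
```

{"method": "move_arm", "body": {"motion": [0, 0.8, -0.2, 0, 0, 0, 1, 0, 1.6, -0.32, 0, 0, 0, 1, 0, 2.4, -0.32, 0, 0, 0, 1, 0, 3.2, -0.32, 0, 0, 0, 1, 0, 3.85, -0.32, 0, 0, -0.03, 1, 0, 3.85, -0.32, 0, 0, -0.03, 1, 0, 3.85, -0.32, 0, 0, -0.03, 1, 0, 3.85, -0.32, 0, 0, -0.03, 1]}}

```text
time_s: 8.03
tcp_pos: [0.3457, -0.0822, 0.0595]
ee_rot: [[-0.793, -0.609, 0.003], [-0.609, 0.793, -0.002], [-0.001, -0.003, -1.0]]
wrist_force: [-0.1, -0.5, 0.1]
gripper_width: 0.199
```

```bash
python3 -c "
from h import *
import cv2
m=[.4772,.0187,np.radians(37.5)]
go(W(m,(-.1215,0,.0375)),37.5)
a=imaging.capture('side');b=imaging.capture('top')
cv2.imwrite('pics/g5.png',np.hstack([cv2.resize(a[245:345,185:285],None,fx=4,fy=4,interpolation=2),cv2.resize(b[180:280,115:215],None,fx=4,fy=4,interpolation=2)]))"
```

```text
yaw 37.5 d [-1.106  0.001  0.551] w [ -0.03  -0.06 -35.99]
yaw 217.5 d [-1.106  0.001  0.551] w [-0.04  0.02  0.01]
t 8.0333 tcp [ 0.3457 -0.0822  0.0595] q [ 13.5   8.7 -48.2   0.3 -32.9 -66.1] F [-0.14 -0.51  0.1 ] M [ 0.003  0.021 -0.036] g 0.1993602945851676 axisx yaw -142.45121952886427
```

View pics/g5.png

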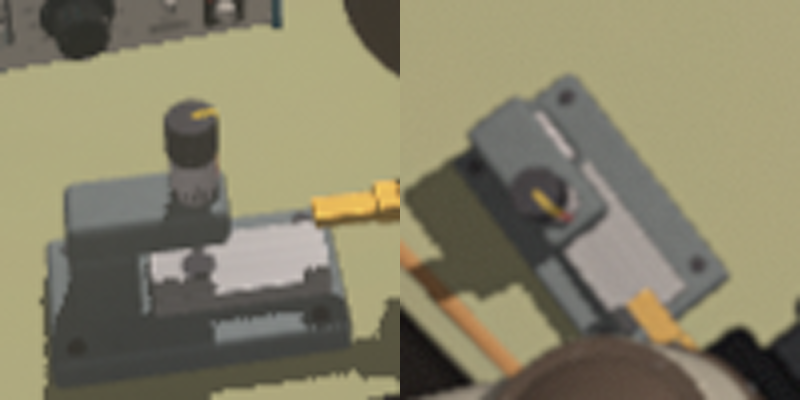

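The tongue tip appears at the table's front end in both crops (side (315,210), top about (642,295)). I'll check its lateral offset.

```bash
python3 -c "
from h import *
import cv2
b=cv2.imread('pics/g5.png')
cv2.imwrite('pics/g5b.png',cv2.resize(b[220:380,520:740],None,fx=3.4,fy=3.4,interpolation=2))
m=[.4772,.0187,np.radians(37.5)]
U=u(15,180,4)
for q in[(627,302),(657,288)]:
    X=unproj('top',U(*q),.0635); d=X[:2]-m[:2]; c,s=np.cos(m[2]),np.sin(m[2]); print(c*d[0]+s*d[1],-s*d[0]+c*d[1])
"
```

```text
-0.05836669582575285 0.0055315246619028514
-0.06211896131446046 -0.011380597402192057
```

View pics/g5b.png

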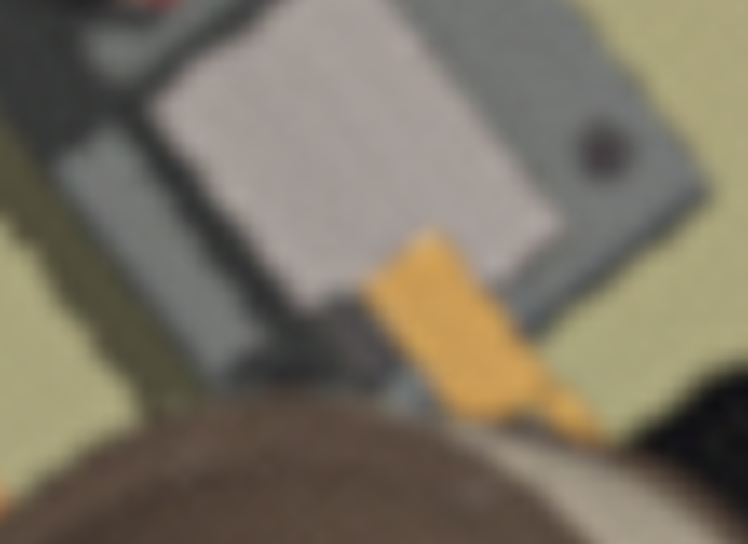

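{"method": "move_arm", "body": {"motion": [-0.4, 0, 0.1, 0, 0, 0, 1, -0.8, 0, 0.3, 0, 0, 0, 1, -1.1, 0, 0.5, 0, 0, 0, 1, -1.1, 0, 0.55, 0, 0, 0, 1, -1.1, 0, 0.55, 0, 0, 0, 1, -1.1, 0, 0.55, 0, 0, 0, 1]}}

```text
time_s: 8.63
tcp_pos: [0.3801, -0.0567, 0.0372]
ee_rot: [[-0.795, -0.607, 0.001], [-0.607, 0.795, -0.002], [0.0, -0.002, -1.0]]
wrist_force: [-1.0, 0.2, -1.4]
gripper_width: 0.202
```

```bash
python3 -c "
from h import *
import cv2
m=[.4772,.0187,np.radians(37.5)]
go(W(m,(-.0915,0,.0375)),37.5)
a=imaging.capture('side');b=imaging.capture('top')
cv2.imwrite('pics/g6.png',np.hstack([cv2.resize(a[265:345,195:275],None,fx=5,fy=5,interpolation=2),cv2.resize(b[190:270,125:205],None,fx=5,fy=5,interpolation=2)]))"
```

```text
yaw 37.5 d [-0.785  0.019 -0.008] w [-0.01  0.04 35.97]
yaw 217.5 d [-0.785  0.019 -0.008] w [-0.03 -0.   -0.03]
t 8.6333 tcp [ 0.3801 -0.0567  0.0372] q [ 16.2  14.1 -45.9   0.3 -30.  -69.1] F [-0.98  0.21 -1.38] M [ 0.042  0.069 -0.048] g 0.20175635990353463 axisx yaw -142.63954387946487
```

View pics/g6.png

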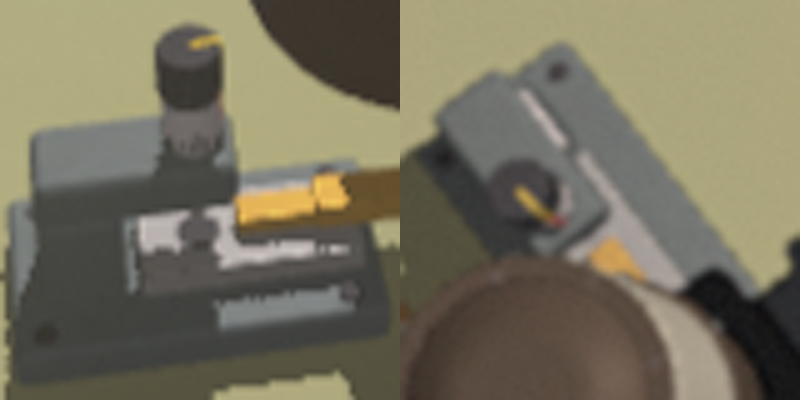

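{"method": "move_arm", "body": {"motion": [-0.15, 0.02, 0, 0, 0, -0.03, 1, -0.3, 0.02, 0, 0, 0, -0.03, 1, -0.45, 0.02, 0, 0, 0, -0.03, 1, -0.6, 0.02, 0, 0, 0, -0.03, 1, -0.78, 0.02, 0, 0, 0, -0.03, 1, -0.78, 0.02, 0, 0, 0, -0.03, 1, -0.78, 0.02, 0, 0, 0, -0.03, 1]}}

```text
time_s: 9.32
tcp_pos: [0.4051, -0.0365, 0.0376]
ee_rot: [[-0.793, -0.61, 0.003], [-0.61, 0.793, -0.002], [-0.001, -0.003, -1.0]]
wrist_force: [-1.2, -0.8, -0.5]
gripper_width: 0.201
```

```bash
python3 -c "
from h import *
import cv2
m=[.4772,.0187,np.radians(37.5)]
go(W(m,(-.0915,0,.0357)),37.5)
a=imaging.capture('side');b=imaging.capture('top')
cv2.imwrite('pics/g7.png',np.hstack([cv2.resize(a[265:345,195:275],None,fx=5,fy=5,interpolation=2),cv2.resize(b[190:270,125:205],None,fx=5,fy=5,interpolation=2)]))"
```

```text
yaw 37.5 d [ 0.016 -0.002  0.048] w [ -0.02  -0.05 -35.99]
yaw 217.5 d [ 0.016 -0.002  0.048] w [-0.03  0.01  0.01]
t 9.3167 tcp [ 0.4051 -0.0365  0.0376] q [ 18.1  15.8 -43.    0.3 -31.2 -70.8] F [-1.21 -0.81 -0.46] M [ 0.009  0.11  -0.024] g 0.2013220093447134 axisx yaw -142.4363852254119
```

View pics/g7.png

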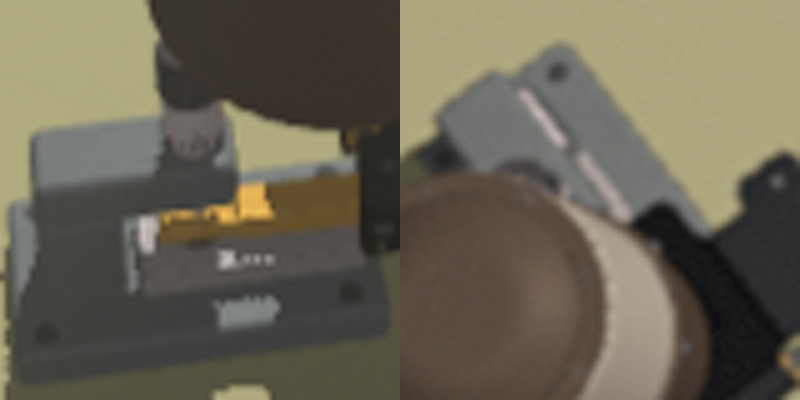

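{"method": "move_arm", "body": {"motion": [0, 0, 0.02, 0, 0, 0, 1, 0, 0, 0.035, 0, 0, 0, 1, 0, 0, 0.045, 0, 0, 0, 1, 0, 0, 0.05, 0, 0, 0, 1, 0, 0, 0.05, 0, 0, 0, 1]}}

```text
time_s: 9.83
tcp_pos: [0.4039, -0.0371, 0.0356]
ee_rot: [[-0.793, -0.609, 0.001], [-0.609, 0.793, -0.002], [0.0, -0.002, -1.0]]
wrist_force: [-2.0, 0.3, 2.2]
gripper_width: 0.198
```

{"method": "move_arm", "body": {"motion": [0, 0, 0, 0, 0, 0, 0.4, 0, 0, 0, 0, 0, 0, 0.2, 0, 0, 0, 0, 0, 0, 0, 0, 0, 0, 0, 0, 0, 0, 0, 0, 0, 0, 0, 0, 0, 0, 0, 0, 0, 0, 0, 0]}}

```text
time_s: 10.33
tcp_pos: [0.404, -0.0371, 0.0356]
ee_rot: [[-0.793, -0.609, 0.001], [-0.609, 0.793, -0.002], [0.0, -0.002, -1.0]]
wrist_force: [-0.9, 0.6, 0.1]
gripper_width: 0.481
```

```bash
python3 -c "
from h import *
import cv2
go((.4039,-.0371,.12),37.5)
a=imaging.capture('side')
cv2.imwrite('pics/g8.png',cv2.resize(a[265:345,195:295],None,fx=7,fy=7,interpolation=2))"
```

```text
yaw 37.5 d [ 0.003 -0.003 -2.11 ] w [  0.    -0.04 -35.99]
yaw 217.5 d [ 0.003 -0.003 -2.11 ] w [-0.03 -0.    0.01]
t 10.3333 tcp [ 0.404  -0.0371  0.0356] q [ 18.1  16.  -43.2   0.3 -30.8 -70.8] F [-0.87  0.62  0.06] M [0.053 0.047 0.04 ] g 0.4806199575762901 axisx yaw -142.46758811969332
```

View pics/g8.png

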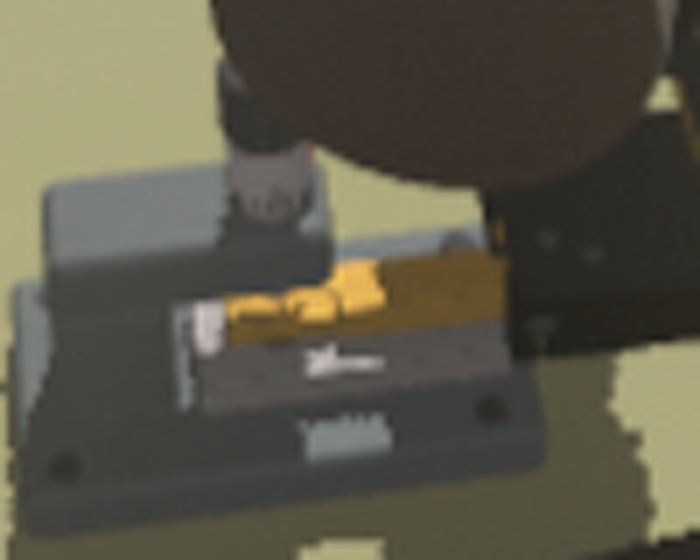

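{"method": "move_arm", "body": {"motion": [0, 0, -0.4, 0, 0, 0, 0, 0, 0, -1.2, 0, 0, 0, 0, 0, 0, -2.1, 0, 0, 0, 0, 0, 0, -3.1, 0, 0, 0, 0, 0, -1, -4.1, 0, 0, 0, 0, 0, -2, -4.1, 0, 0, 0, 0, 0, -3, -4.1, 0, 0, 0, 0, 0, -4, -4.1, 0, 0, 0, 0, 0, -5, -4.1, 0, 0, 0, 0, 0, -5, -4.1, 0, 0, 0, 0, 0, -5, -4.1, 0, 0, 0, 0]}}

```text
time_s: 11.3
tcp_pos: [0.5262, -0.1971, 0.1986]
ee_rot: [[-0.795, -0.606, -0.001], [-0.606, 0.795, -0.002], [0.002, -0.001, -1.0]]
wrist_force: [0.3, 0.7, -0.5]
gripper_width: 0.501
```

```bash
python3 -c "
from h import *
import cv2
go((.4772,.0187,.15),37.5)
a=imaging.capture('side');b=imaging.capture('top')
cv2.imwrite('pics/s9.png',a);cv2.imwrite('pics/t9.png',b)
cv2.imwrite('pics/s9c.png',cv2.resize(a[260:345,190:290],None,fx=7,fy=7,interpolation=2))
cv2.imwrite('pics/t9c.png',cv2.resize(b[190:285,120:220],None,fx=6,fy=6,interpolation=2))"
```

```text
yaw 37.5 d [-2.3    5.035  1.207] w [-0.03  0.02 35.97]
yaw 217.5 d [-2.3    5.035  1.207] w [-0.01 -0.02 -0.03]
t 11.3 tcp [ 0.5262 -0.1971  0.1986] q [ -4.   17.  -10.7   0.1 -62.3 -48.8] F [ 0.31  0.75 -0.47] M [ 0.056  0.033 -0.031] g 0.5008887971384951 axisx yaw -142.66734116447924
```

View pics/s9c.png

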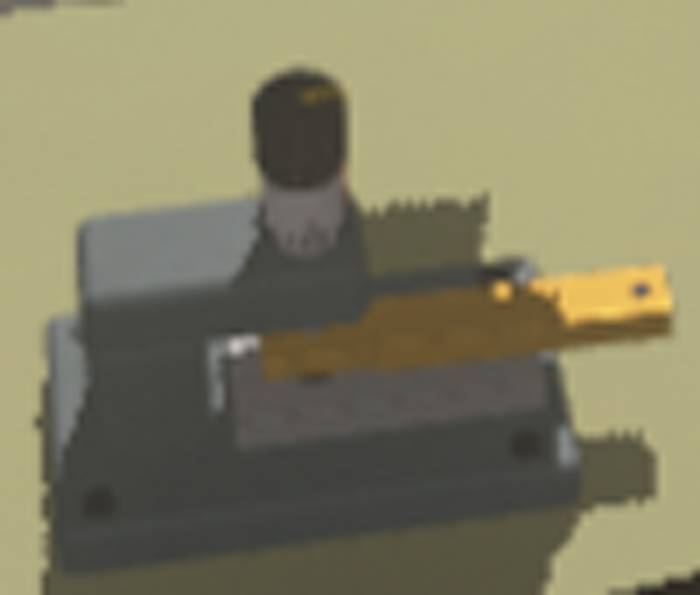

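View pics/t9c.png

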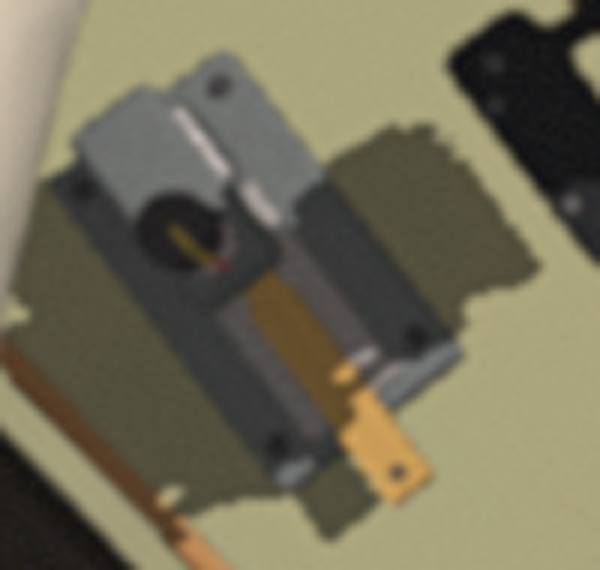

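```bash
python3 -c "
from h import *
m=[.4772,.0187,np.radians(37.5)]
def loc(X):
    d=X[:2]-m[:2]; c,s=np.cos(m[2]),np.sin(m[2]); return np.array([c*d[0]+s*d[1],-s*d[0]+c*d[1]])*1000
U=u(120,190,6);S=u(190,260,7)
for q,z in[((390,506),.044),((435,472),.044),((248,297),.040),((276,274),.040),((180,233),.137)]: print('top',loc(unproj('top',U(*q),z)),unproj('top',U(*q),z))
for q,z in[((668,265),.044),((672,315),.044),((262,350),.040),((264,380),.032),((300,88),.137)]: print('side',loc(unproj('side',S(*q),z)),unproj('side',S(*q),z))
"
```

```text
top [-104.7972    9.1818] [ 0.3885 -0.0378  0.044 ]
top [-104.9167  -10.6822] [ 0.4005 -0.0536  0.044 ]
top [-11.1286   5.9774] [0.4647 0.0167 0.04  ]
top [-10.5197  -6.9739] [0.4731 0.0068 0.04  ]
top [-3.2344 -0.4843] [0.4749 0.0163 0.137 ]
side [-107.6184   -7.2843] [ 0.3963 -0.0526  0.044 ]
side [-105.2321   11.914 ] [ 0.3865 -0.0359  0.044 ]
side [13.5209  3.7086] [0.4857 0.0299 0.04  ]
side [13.635   7.9754] [0.4832 0.0333 0.032 ]
side [-1.6654 -1.8331] [0.477  0.0162 0.137 ]
```

```bash
python3 -c "
from h import *
U=u(120,190,6);S=u(190,260,7)
for q in((174,228),(180,233),(178,232)):
  print(unproj('top',U(*q),.137))
for q in((300,96),(300,90)): print(unproj('side',S(*q),.137))
import cv2
b=cv2.imread('pics/t9.png');a=cv2.imread('pics/s9.png')
b=cv2.resize(b,None,fx=14,fy=14,interpolation=2)[214*14:242*14,136*14:164*14].copy();a=cv2.resize(a,None,fx=14,fy=14,interpolation=2)[264*14:298*14,218*14:248*14].copy()
print(a.shape,b.shape)
def dr(im,n,o,c,z,col):
    p=np.array([((proj(n,np.array([c[0]+.0125*np.cos(t),c[1]+.0125*np.sin(t),z]))+.5)*14-.5-np.array(o)*14) for t in np.linspace(0,6.283,60)]).round().astype(int)
    cv2.polylines(im,[p],True,col,1)
for c,col in(((.4772,.0187),(0,255,0)),((.476,.0165),(255,0,255))):
  for z in(.113,.137):
    dr(b,'top',(136,214),c,z,col);dr(a,'side',(218,264),c,z,col)
b=cv2.copyMakeBorder(b,0,a.shape[0]-b.shape[0],0,0,0)
cv2.imwrite('pics/k.png',cv2.resize(np.hstack([b,a]),None,fx=.98,fy=.98))
"
```

```text
[0.4766 0.0184 0.137 ]
[0.4749 0.0163 0.137 ]
[0.4753 0.017  0.137 ]
[0.4753 0.0188 0.137 ]
[0.4766 0.0169 0.137 ]
(476, 420, 3) (392, 392, 3)
```

View pics/k.png

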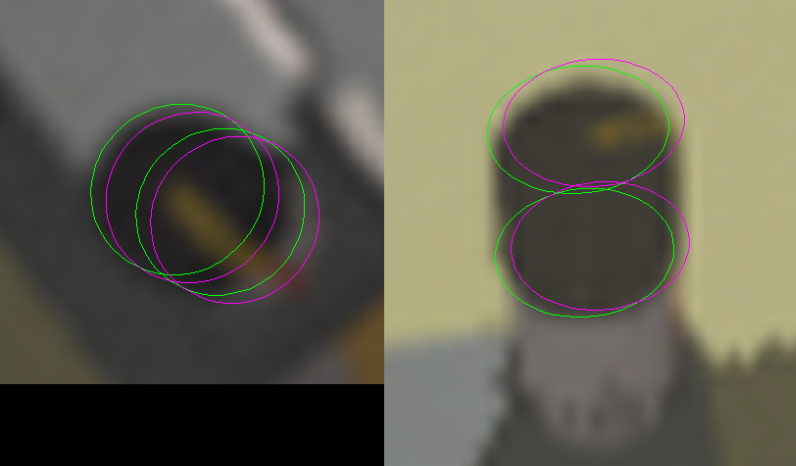

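{"method": "move_arm", "body": {"motion": [0, 0, 0, 0, 0, -1.4, 0, 0, 0, 0, 0, 0, -2.8, 0, 0, 0, 0, 0, 0, -4.2, 0, 0, 0, 0, 0, 0, -5.6, 0, 0, 0, 0, 0, 0, -7, 0, 0, 0, 0, 0, 0, -8.4, 0, 0, 0, 0, 0, 0, -9.8, 0, 0, 0, 0, 0, 0, -11.2, 0, 0, 0, 0, 0, 0, -12.6, 0, 0, 0, 0, 0, 0, -14, 0, 0, 0, 0, 0, 0, -15.4, 0, 0, 0, 0, 0, 0, -16.8, 0, 0, 0, 0, 0, 0, -18.2, 0, 0, 0, 0, 0, 0, -19.6, 0, 0, 0, 0, 0, 0, -21, 0, 0, 0, 0, 0, 0, -21, 0]}}

```text
time_s: 12.73
tcp_pos: [0.5239, -0.1936, 0.1999]
ee_rot: [[0.796, -0.606, -0.0], [-0.606, -0.796, -0.001], [0.001, 0.001, -1.0]]
wrist_force: [0.2, 0.3, 0.6]
gripper_width: 0.501
```

{"method": "move_arm", "body": {"motion": [0, 0, 0, 0, 0, -1.4, 0, 0, 0, 0, 0, 0, -2.8, 0, 0, 0, 0, 0, 0, -4.2, 0, 0, 0, 0, 0, 0, -5.6, 0, 0, 0, 0, 0, 0, -7, 0, 0, 0, 0, 0, 0, -8.4, 0, 0, 0, 0, 0, 0, -9.8, 0, 0, 0, 0, 0, 0, -11.2, 0, 0, 0, 0, 0, 0, -12.6, 0, 0, 0, 0, 0, 0, -14, 0, 0, 0, 0, 0, 0, -15.4, 0, 0, 0, 0, 0, 0, -16.8, 0, 0, 0, 0, 0, 0, -18.2, 0, 0, 0, 0, 0, 0, -19.6, 0, 0, 0, 0, 0, 0, -20, 0, 0, 0, 0, 0, 0, -20, 0]}}

```text
time_s: 14.07
tcp_pos: [0.5233, -0.1926, 0.2003]
ee_rot: [[0.459, 0.888, 0.0], [0.888, -0.459, -0.001], [-0.001, 0.001, -1.0]]
wrist_force: [0.2, 0.1, 0.0]
gripper_width: 0.496
```

```bash
python3 -c "
from h import *
s=r.sense();y=np.degrees(np.arctan2(s['ee_rot'][1][0],s['ee_rot'][0][0]))
go((.4768,.0182,.17),y)"
```

```text
yaw 62.667604174774695 d [ 4.148 -3.453  0.752] w [0.01 0.01 0.  ]
yaw 242.66760417477468 d [ 4.148 -3.453  0.752] w [ -0.01   0.01 -36.  ]
t 14.0667 tcp [ 0.5233 -0.1926  0.2003] q [ -3.5  16.5 -11.1   0.1 -62.4 156.2] F [0.16 0.07 0.  ] M [-0.168  0.01   0.047] g 0.49622494155368874 axisx yaw 62.667604174774695
```

{"method": "move_arm", "body": {"motion": [0.7, -0.6, 0.1, 0, 0, 0, 0, 1.4, -1.2, 0.2, 0, 0, 0, 0, 2.1, -1.8, 0.3, 0, 0, 0, 0, 2.8, -2.4, 0.4, 0, 0, 0, 0, 3.5, -3, 0.6, 0, 0, 0, 0, 4.15, -3.45, 0.75, 0, 0, 0, 0, 4.15, -3.45, 0.75, 0, 0, 0, 0, 4.15, -3.45, 0.75, 0, 0, 0, 0, 4.15, -3.45, 0.75, 0, 0, 0, 0]}}

```text
time_s: 14.82
tcp_pos: [0.4767, 0.0185, 0.1704]
ee_rot: [[0.46, 0.888, 0.001], [0.888, -0.46, -0.001], [-0.001, 0.001, -1.0]]
wrist_force: [-0.3, -0.7, 0.3]
gripper_width: 0.5
```

```bash
python3 -c "
from h import *
import cv2
s=r.sense();y=np.degrees(np.arctan2(s['ee_rot'][1][0],s['ee_rot'][0][0]))
go((.4768,.0182,.119),y)
a=imaging.capture('side')
cv2.imwrite('pics/s10c.png',cv2.resize(a[220:345,170:310],None,fx=5,fy=5,interpolation=2))"
```

```text
yaw 62.630986371018054 d [-0.005  0.003  1.286] w [0.01 0.01 0.  ]
yaw 242.63098637101805 d [-0.005  0.003  1.286] w [ -0.01   0.02 -36.  ]
t 14.8167 tcp [0.4767 0.0185 0.1704] q [ 21.8  10.4 -24.2   0.1 -55.4 130.8] F [-0.31 -0.66  0.34] M [-0.182  0.049  0.02 ] g 0.4999906190635074 axisx yaw 62.630986371018054
```

View pics/s10c.png

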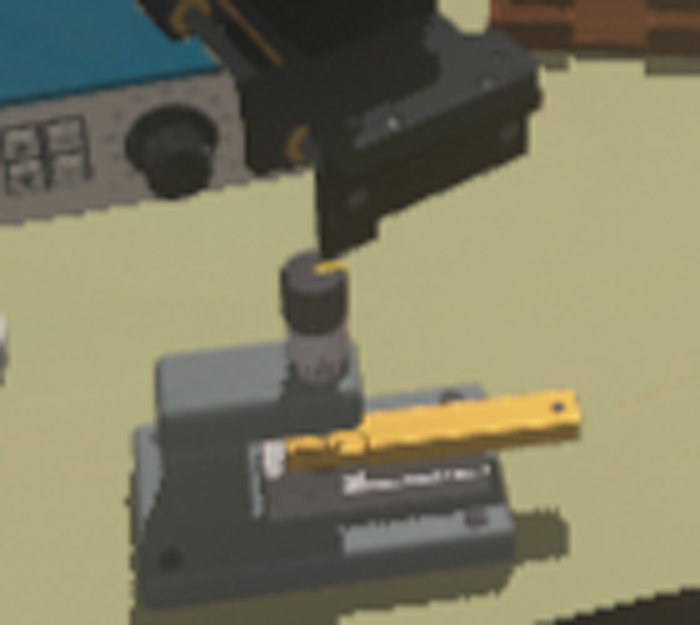

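{"method": "move_arm", "body": {"motion": [0, 0, 0.4, 0, 0, 0, 0, 0, 0, 0.8, 0, 0, 0, 0, 0, 0, 1.1, 0, 0, 0, 0, 0, 0, 1.29, 0, 0, 0, 0, 0, 0, 1.29, 0, 0, 0, 0, 0, 0, 1.29, 0, 0, 0, 0, 0, 0, 1.29, 0, 0, 0, 0.45, 0, 0, 1.29, 0, 0, 0, 0.45, 0, 0, 1.29, 0, 0, 0, 0.45, 0, 0, 1.29, 0, 0, 0, 0.45, 0, 0, 1.29, 0, 0, 0, 0.45, 0, 0, 1.29, 0, 0, 0, 0.45]}}

```text
time_s: 15.87
tcp_pos: [0.476, 0.0182, 0.119]
ee_rot: [[0.461, 0.888, -0.001], [0.888, -0.461, -0.001], [-0.001, -0.001, -1.0]]
wrist_force: [-3.7, 3.3, 4.3]
gripper_width: 0.284
```

```bash
python3 -c "
from h import *
go((.4768,.0182,.119),62.6)"
```

```text
yaw 62.6 d [0.009 0.016 0.   ] w [-0.01  0.01 -0.01]
yaw 242.6 d [0.009 0.016 0.   ] w [ 0.02  0.01 35.99]
t 15.8667 tcp [0.476  0.0182 0.119 ] q [ 21.8  14.  -28.2   0.  -47.9 130.8] F [-3.65  3.3   4.3 ] M [0.86  1.447 0.002] g 0.28399757229294686 axisx yaw 62.56786775818317
```

{"method": "move_arm", "body": {"motion": [0, -0.02, 0, 0, 0, 0, 1, 0, -0.02, 0, 0, 0, 0, 1, 0, -0.02, 0, 0, 0, 0, 1, 0, -0.02, 0, 0, 0, 0, 1]}}

```text
time_s: 16.2
tcp_pos: [0.4759, 0.0184, 0.1191]
ee_rot: [[0.461, 0.888, 0.0], [0.888, -0.461, -0.001], [-0.001, 0.0, -1.0]]
wrist_force: [0.7, -1.7, -0.7]
gripper_width: 0.274
```

```bash
python3 -c "
from h import *
go((.4768,.0182,.119),62.6)"
```

```text
yaw 62.6 d [0.007 0.023 0.003] w [ 0.    0.01 -0.  ]
yaw 242.6 d [0.007 0.023 0.003] w [ 0.01 -0.01 36.  ]
t 16.2 tcp [0.4759 0.0184 0.1191] q [ 21.8  13.9 -28.3   0.1 -47.8 130.7] F [ 0.67 -1.73 -0.75] M [-0.721 -0.41  -0.022] g 0.2744352942733998 axisx yaw 62.577478988821426
```

{"method": "move_arm", "body": {"motion": [0, 0, 0, 0, 0, 1, 1, 0, 0, 0, 0, 0, 2, 1, 0, 0, 0, 0, 0, 3, 1, 0, 0, 0, 0, 0, 4, 1, 0, 0, 0, 0, 0, 5, 1, 0, 0, 0, 0, 0, 6, 1, 0, 0, 0, 0, 0, 7, 1, 0, 0, 0, 0, 0, 8, 1, 0, 0, 0, 0, 0, 9, 1, 0, 0, 0, 0, 0, 10, 1, 0, 0, 0, 0, 0, 11, 1, 0, 0, 0, 0, 0, 12, 1, 0, 0, 0, 0, 0, 13, 1, 0, 0, 0, 0, 0, 14, 1, 0, 0, 0, 0, 0, 15, 1, 0, 0, 0, 0, 0, 16, 1, 0, 0, 0, 0, 0, 17, 1, 0, 0, 0, 0, 0, 18, 1, 0, 0, 0, 0, 0, 18, 1]}}

```text
time_s: 17.78
tcp_pos: [0.4755, 0.0199, 0.1191]
ee_rot: [[0.886, -0.464, -0.0], [-0.464, -0.886, 0.002], [-0.001, -0.001, -1.0]]
wrist_force: [-3.4, 6.9, 2.1]
gripper_width: 0.281
```

```bash
python3 -c "
from h import *
import cv2
go((.4759,.0184,.119),62.6)
a=imaging.capture('side')
cv2.imwrite('pics/s11c.png',cv2.resize(a[220:345,170:310],None,fx=5,fy=5,interpolation=2))
for i in range(3):
    a=imaging.capture('side');print(r.sense()['moment'])"
```

```text
yaw 62.6 d [0.027 0.029 0.003] w [ -0.02  -0.   -18.04]
yaw 242.6 d [0.027 0.029 0.003] w [-0.    0.02 17.96]
t 17.7833 tcp [0.4755 0.0199 0.1191] q [ 21.9  13.9 -28.2  -0.1 -47.8  40.5] F [-3.43  6.86  2.05] M [1.985 1.047 0.037] g 0.2805958444952101 axisx yaw -27.623110694384653
[ 1.95    1.0564 -0.0413]
[ 1.9535  1.0555 -0.0324]
[ 1.9179  1.0681 -0.0312]
```

View pics/s11c.png

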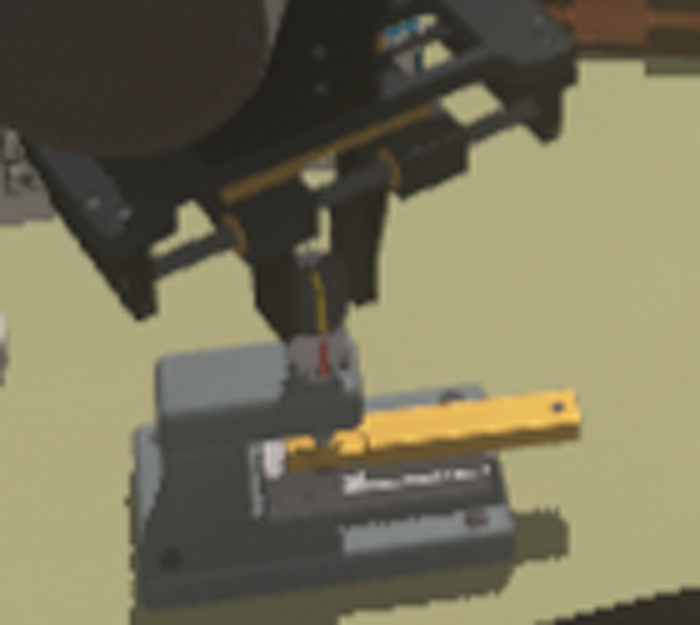

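{"method": "move_arm", "body": {"motion": [0, 0, 0, 0, 0, 1, 1, 0, 0, 0, 0, 0, 2, 1, 0, 0, 0, 0, 0, 3, 1, 0, 0, 0, 0, 0, 4, 1, 0, 0, 0, 0, 0, 5, 1, 0, 0, 0, 0, 0, 6, 1, 0, 0, 0, 0, 0, 7, 1, 0, 0, 0, 0, 0, 8, 1, 0, 0, 0, 0, 0, 8, 1]}}

```text
time_s: 18.73
tcp_pos: [0.476, 0.0207, 0.1191]
ee_rot: [[0.382, -0.924, 0.001], [-0.924, -0.382, 0.003], [-0.003, -0.002, -1.0]]
wrist_force: [0.5, 3.7, -0.9]
gripper_width: 0.274
```

```bash
cat > look.py <<'E'
from h import *
import cv2,sys
s=r.sense();print(s['time_s'],s['joints'].round(1),s['wrist_force'].round(2),s['moment'].round(3),np.degrees(np.arctan2(s['ee_rot'][1][0],s['ee_rot'][0][0])))
a=imaging.capture('side')
cv2.imwrite(sys.argv[1],cv2.resize(a[260:325,200:270],None,fx=9,fy=9,interpolation=2))
E
python3 look.py pics/s12.png
```

```text
18.7333 [ 22.   13.9 -28.2  -0.2 -47.8   0.6] [ 0.52  3.72 -0.87] [ 0.918 -0.02   0.027] -67.54314247431068
```

View pics/s12.png

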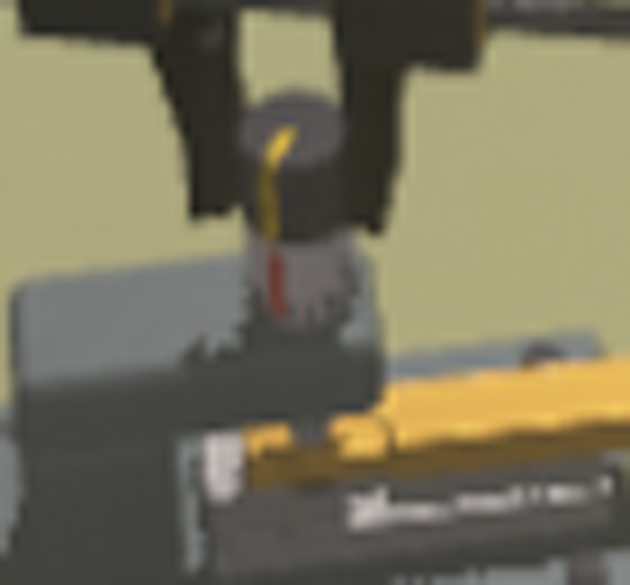

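{"method": "move_arm", "body": {"motion": [0, 0, 0, 0, 0, 1, 1, 0, 0, 0, 0, 0, 2, 1, 0, 0, 0, 0, 0, 3, 1, 0, 0, 0, 0, 0, 4, 1, 0, 0, 0, 0, 0, 4, 1, 0, 0, 0, 0, 0, 4, 1]}}

```text
time_s: 19.28
tcp_pos: [0.4764, 0.0209, 0.1191]
ee_rot: [[0.05, -0.999, 0.002], [-0.999, -0.05, 0.004], [-0.003, -0.002, -1.0]]
wrist_force: [2.3, 1.0, -2.2]
gripper_width: 0.274
```

```bash
python3 look.py pics/s13.png
```

```text
19.2833 [ 22.   13.9 -28.2  -0.2 -47.7 -19. ] [ 2.34  0.98 -2.17] [ 0.51  -0.391 -0.021] -87.14829922949181
```

View pics/s13.png

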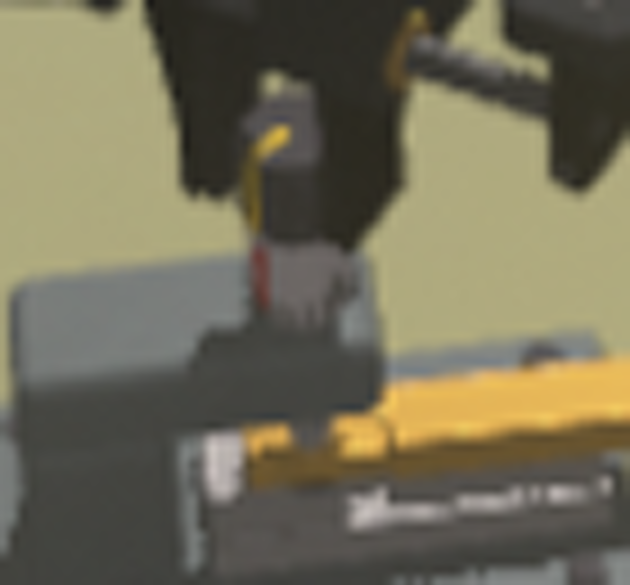

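{"method": "move_arm", "body": {"motion": [0, 0, 0, 0, 0, 1, 1, 0, 0, 0, 0, 0, 2, 1, 0, 0, 0, 0, 0, 3, 1, 0, 0, 0, 0, 0, 4, 1, 0, 0, 0, 0, 0, 4, 1, 0, 0, 0, 0, 0, 4, 1]}}

```text
time_s: 19.83
tcp_pos: [0.4768, 0.0209, 0.1192]
ee_rot: [[-0.291, -0.957, 0.003], [-0.957, 0.291, 0.004], [-0.004, -0.002, -1.0]]
wrist_force: [2.6, -0.1, -3.8]
gripper_width: 0.274
```

```bash
python3 look.py pics/s14.png
```

```text
19.8333 [ 22.   14.  -28.2  -0.2 -47.7 -38.8] [ 2.61 -0.12 -3.78] [ 0.132 -0.794  0.02 ] -106.94556552081937
```

View pics/s14.png

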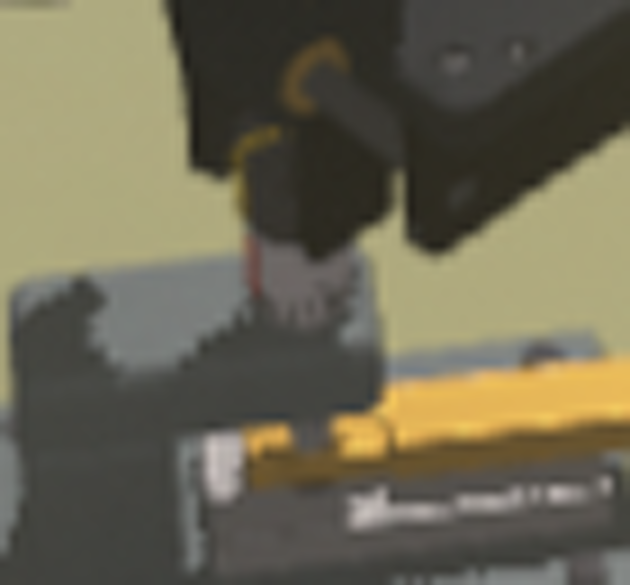

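{"method": "move_arm", "body": {"motion": [0, 0, 0, 0, 0, 1, 1, 0, 0, 0, 0, 0, 2, 1, 0, 0, 0, 0, 0, 3, 1, 0, 0, 0, 0, 0, 4, 1, 0, 0, 0, 0, 0, 4, 1, 0, 0, 0, 0, 0, 4, 1]}}

```text
time_s: 20.38
tcp_pos: [0.4772, 0.0208, 0.1192]
ee_rot: [[-0.598, -0.801, 0.004], [-0.801, 0.598, 0.003], [-0.005, -0.001, -1.0]]
wrist_force: [5.1, -0.6, -3.9]
gripper_width: 0.276
```

```bash
python3 look.py pics/s15.png
```

```text
20.3833 [ 22.   14.  -28.1  -0.1 -47.6 -58.6] [ 5.13 -0.61 -3.87] [-0.391 -1.298  0.04 ] -126.74239690887565
```

View pics/s15.png

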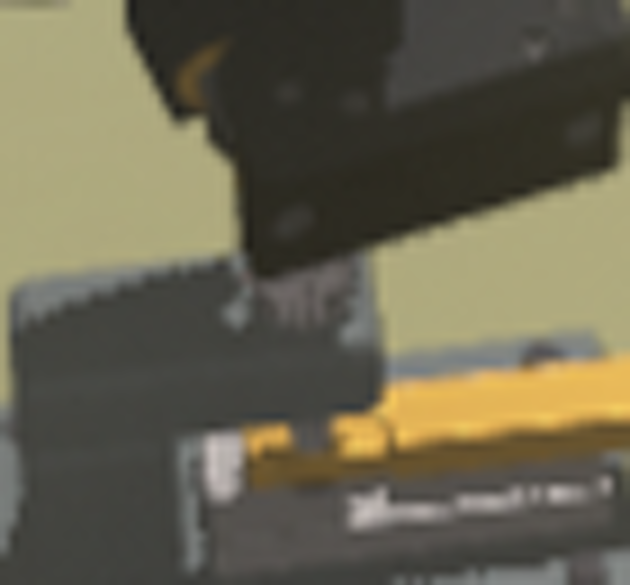

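The red line is in line with the yellow mark through 150° of turn. At 170° it sits at the left edge (252,265), and by 189° it has gone round the back. So the spindle met the tongue somewhere at about 170–182°. I'll turn on by about 75° in two steps, for roughly three clicks.

{"method": "move_arm", "body": {"motion": [0, 0, 0, 0, 0, 1, 1, 0, 0, 0, 0, 0, 2, 1, 0, 0, 0, 0, 0, 3, 1, 0, 0, 0, 0, 0, 4, 1, 0, 0, 0, 0, 0, 5, 1, 0, 0, 0, 0, 0, 6, 1, 0, 0, 0, 0, 0, 7, 1, 0, 0, 0, 0, 0, 8, 1, 0, 0, 0, 0, 0, 8, 1, 0, 0, 0, 0, 0, 8, 1]}}

```text
time_s: 21.27
tcp_pos: [0.4777, 0.0201, 0.1192]
ee_rot: [[-0.973, -0.232, 0.004], [-0.232, 0.973, 0.002], [-0.004, 0.001, -1.0]]
wrist_force: [5.4, -3.9, -3.8]
gripper_width: 0.279
```

```bash
python3 look.py pics/s16.png
```

```text
21.2667 [ 21.9  14.  -28.2  -0.  -47.6 -98.5] [ 5.39 -3.93 -3.81] [-1.315 -1.647  0.074] -166.59961954433783
```

View pics/s16.png

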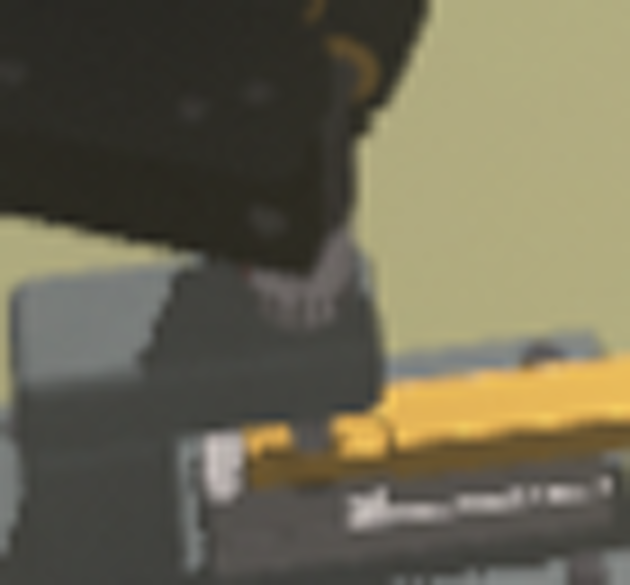

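A faint red trace shows near (247,272), so I'll release and look properly before turning further.

{"method": "move_arm", "body": {"motion": [0, 0, 0, 0, 0, 0, 0.3, 0, 0, 0, 0, 0, 0, 0.1, 0, 0, 0, 0, 0, 0, 0, 0, 0, 0, 0, 0, 0, 0, 0, 0, 0, 0, 0, 0, 0, 0, 0, -0.4, 0, 0, 0, 0, 0, 0, -0.9, 0, 0, 0, 0, 0, 0, -1.5, 0, 0, 0, 0, 0, 0, -2, 0, 0, 0, 0, 0, 0, -2, 0, 0, 0, 0]}}

```text
time_s: 22.15
tcp_pos: [0.4797, 0.0205, 0.2035]
ee_rot: [[-0.972, -0.233, 0.012], [-0.233, 0.972, 0.004], [-0.013, 0.001, -1.0]]
wrist_force: [0.6, 0.7, 0.6]
gripper_width: 0.498
```

```bash
python3 look.py pics/s17.png
```

```text
22.15 [ 21.9   8.4 -21.4   0.1 -59.5 -98.5] [0.63 0.73 0.64] [ 0.014 -0.043 -0.006] -166.50663912927132
```

View pics/s17.png

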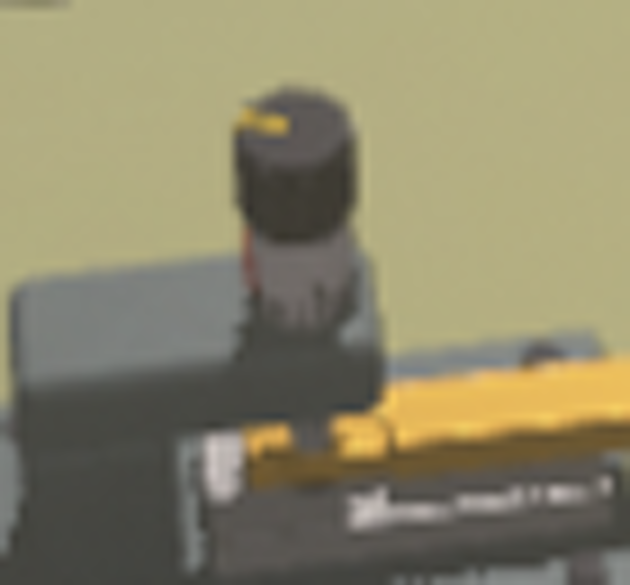

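```bash
python3 - <<'E'
from h import *
import cv2
S=u(200,260,9)
c=unproj('side',S(290,127),.137);e=unproj('side',S(236,116),.137)
print('yaw now',np.degrees(np.arctan2(*(e-c)[1::-1])),np.linalg.norm(e-c))
c=unproj('side',S(296,120),.137)
print('yaw now alt',np.degrees(np.arctan2(*(e-c)[1::-1])))
# predicted yellow/red: draw for yaw candidates on the side image
a=imaging.capture('side'); b=imaging.capture('top')
cv2.imwrite('pics/s18f.png',a);cv2.imwrite('pics/t18f.png',b)
k=16;x0,y0=222,264
im=cv2.resize(a[y0:y0+36,x0:x0+30],None,fx=k,fy=k,interpolation=2)
def px(X): return tuple(int(v) for v in ((proj('side',np.array(X))+.5-[x0,y0])*k).round())
C=(.4768,.0185)
for yw,col in((-142,(255,255,0)),):
  pass
for yaw in range(0,360,30):
  t=np.radians(yaw);p=px((C[0]+.0125*np.cos(t),C[1]+.0125*np.sin(t),.137));cv2.circle(im,p,3,(0,255,0),-1);cv2.putText(im,str(yaw),p,0,.4,(0,255,0),1)
  p=px((C[0]+.0115*np.cos(t),C[1]+.0115*np.sin(t),.105))
  if 0<p[1]<576: cv2.circle(im,p,3,(255,0,255),-1);cv2.putText(im,str(yaw),p,0,.4,(255,0,255),1)
x1,y1=136,212
def pt(X): return tuple(int(v) for v in ((proj('top',np.array(X))+.5-[x1,y1])*k).round())
im2=cv2.resize(b[y1:y1+36,x1:x1+18],None,fx=k,fy=k,interpolation=2)
cv2.imwrite('pics/k18.png',np.hstack([im,im2]))
E
```

```text
yaw now 13.27689826973858 0.012039271330747553
yaw now alt 23.714634689819324
```

View pics/k18.png

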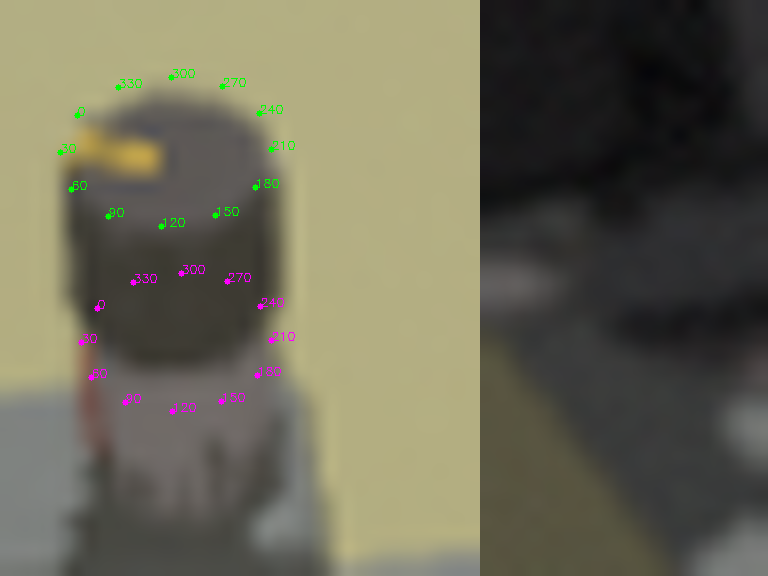

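The tool turned 229° and the yellow mark has come to rest at yaw about 20°. The red line stands at about 50°. That means the thimble stopped and the knob slipped about one notch and sprang back into it. Now I'll cross-check against the start.

```bash
python3 - <<'E'
from h import *
S=u(190,260,7);U=u(120,190,6);S2=u(200,260,9)
f=lambda n,c,e,z=.137:(lambda d:np.degrees(np.arctan2(d[1],d[0]))%360)(unproj(n,e,z)-unproj(n,c,z))
print('start side',f('side',S(303,98),S(343,92)),'top',f('top',U(172,228),U(216,262)))
print('now side',f('side',S2(289,126),S2(236,117)))
go((.478,.0198,.119),-166.5)
E
```

```text
start side 221.2058125411195 top 232.5556325619297
now side 15.763304455113376
yaw 193.5 d [-0.023 -0.013  1.996] w [ 0.02  0.04 -0.02]
yaw 13.5 d [-0.023 -0.013  1.996] w [ 0.07 -0.03 35.98]
t 22.3 tcp [0.4767 0.0199 0.1988] q [ 21.9   8.6 -21.8  -0.1 -59.3 -98.5] F [-0.41  0.93 -0.35] M [0.063 0.056 0.023] g 0.49636395747225126 axisx yaw -166.59326685292532
```

{"method": "move_arm", "body": {"motion": [-0.02, 0, 0.5, 0, 0, 0, 0, -0.02, 0, 1, 0, 0, 0, 0, -0.02, 0, 1.5, 0, 0, 0, 0, -0.02, -0.01, 1.8, 0, 0, 0, 0, -0.02, -0.01, 2, 0, 0, 0, 0, -0.02, -0.01, 2, 0, 0, 0, 0, -0.02, -0.01, 2, 0, 0, 0, 0, -0.02, -0.01, 2, 0, 0, 0, 1, -0.02, -0.01, 2, 0, 0, 0, 1, -0.02, -0.01, 2, 0, 0, 0, 1, -0.02, -0.01, 2, 0, 0, 0, 1, -0.02, -0.01, 2, 0, 0, 0, 1, -0.02, -0.01, 2, 0, 0, 0, 1, -0.02, -0.01, 2, 0, 0, 0, 1, -0.02, -0.01, 2, 0, 0, 0, 1]}}

```text
time_s: 23.55
tcp_pos: [0.4782, 0.02, 0.1194]
ee_rot: [[-0.973, -0.232, 0.004], [-0.232, 0.973, 0.003], [-0.005, 0.002, -1.0]]
wrist_force: [-0.3, 0.9, 4.7]
gripper_width: 0.278
```

```bash
python3 look.py pics/s19.png
```

```text
23.55 [ 21.9  14.  -28.1  -0.1 -47.6 -98.4] [-0.29  0.87  4.73] [ 0.102  0.271 -0.025] -166.5798094287123
```

Well centred. Turning 60° more.

{"method": "move_arm", "body": {"motion": [0, 0, 0, 0, 0, 1, 1, 0, 0, 0, 0, 0, 2, 1, 0, 0, 0, 0, 0, 3, 1, 0, 0, 0, 0, 0, 4, 1, 0, 0, 0, 0, 0, 5, 1, 0, 0, 0, 0, 0, 6, 1, 0, 0, 0, 0, 0, 7, 1, 0, 0, 0, 0, 0, 8, 1, 0, 0, 0, 0, 0, 9, 1, 0, 0, 0, 0, 0, 10, 1, 0, 0, 0, 0, 0, 11, 1, 0, 0, 0, 0, 0, 12, 1, 0, 0, 0, 0, 0, 12, 1, 0, 0, 0, 0, 0, 12, 1]}}

```text
time_s: 24.77
tcp_pos: [0.4777, 0.0187, 0.1194]
ee_rot: [[-0.688, 0.726, 0.003], [0.726, 0.688, 0.0], [-0.002, 0.002, -1.0]]
wrist_force: [-0.0, -4.2, 3.1]
gripper_width: 0.274
```

{"method": "move_arm", "body": {"motion": [0, 0, 0, 0, 0, 0, 0.3, 0, 0, 0, 0, 0, 0, 0.1, 0, 0, 0, 0, 0, 0, 0, 0, 0, 0, 0, 0, 0, 0, 0, 0, 0, 0, 0, 0, 0, 0, 0, -0.4, 0, 0, 0, 0, 0, 0, -0.9, 0, 0, 0, 0, 0, 0, -1.5, 0, 0, 0, 0, 0, 0, -2, 0, 0, 0, 0, 0, 0, -2, 0, 0, 0, 0]}}

```text
time_s: 25.6
tcp_pos: [0.4801, 0.0194, 0.2036]
ee_rot: [[-0.689, 0.725, 0.011], [0.725, 0.689, 0.002], [-0.006, 0.01, -1.0]]
wrist_force: [0.4, -0.6, -0.5]
gripper_width: 0.499
```

```bash
python3 look.py pics/s20.png; python3 -c "
from h import *
go((.50,-.20,.2035),-132)"
```

```text
25.6 [  21.8    8.5  -21.3    0.1  -59.6 -158.4] [ 0.37 -0.59 -0.53] [-0.08  -0.068  0.014] 133.53873203069307
yaw 228 d [-4.341 -3.388 -0.057] w [  0.02   0.1  -18.9 ]
yaw 48 d [-4.341 -3.388 -0.057] w [ 0.1  -0.02 17.1 ]
t 25.65 tcp [0.4788 0.0192 0.2015] q [  21.8    8.6  -21.5    0.1  -59.5 -158.4] F [-0.27  0.85 -0.68] M [-0.11  -0.01  -0.054] g 0.5013243198536118 axisx yaw 133.4954536852329
```

View pics/s20.png

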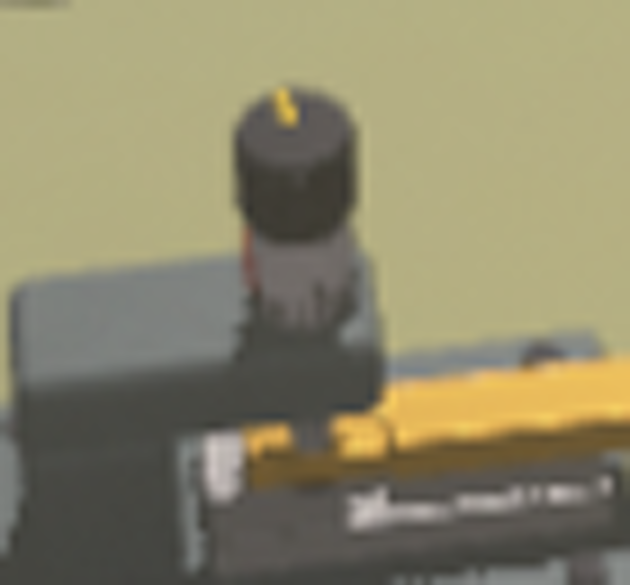

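The red line hasn't moved (249,260), while the yellow mark has turned on to point away from the camera (285,100). I'll move clear and check from above.

{"method": "move_arm", "body": {"motion": [-0.7, -0.6, -0.3, 0, 0, -1, 0, -1.4, -1.1, -0.3, 0, 0, -2, 0, -2.1, -1.7, -0.3, 0, 0, -3, 0, -2.8, -2.2, -0.3, 0, 0, -4, 0, -3.5, -2.8, -0.3, 0, 0, -5, 0, -4.3, -3.4, -0.3, 0, 0, -6, 0, -4.3, -3.4, -0.3, 0, 0, -6, 0, -4.3, -3.4, -0.3, 0, 0, -6, 0]}}

```text
time_s: 26.32
tcp_pos: [0.4976, -0.2008, 0.2114]
ee_rot: [[-0.958, 0.288, 0.005], [0.288, 0.958, 0.003], [-0.004, 0.004, -1.0]]
wrist_force: [0.8, -0.2, -0.2]
gripper_width: 0.502
```

```bash
python3 - <<'E'
from h import *
import cv2
a=imaging.capture('side');b=imaging.capture('top')
cv2.imwrite('pics/s21.png',a);cv2.imwrite('pics/t21.png',b)
cv2.imwrite('pics/c21.png',np.hstack([cv2.resize(a[260:335,200:275],None,fx=5.3,fy=5.3,interpolation=2),cv2.resize(b[195:270,125:200],None,fx=5.3,fy=5.3,interpolation=2)]))
E
```

```text
(no output)
```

View pics/c21.png

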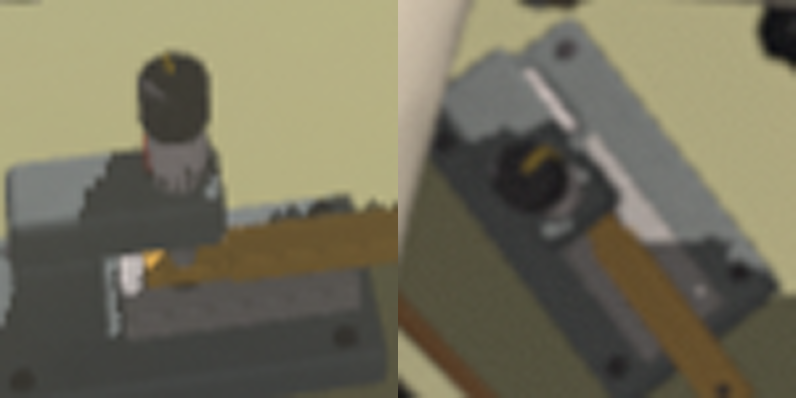

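View pics/t21.png

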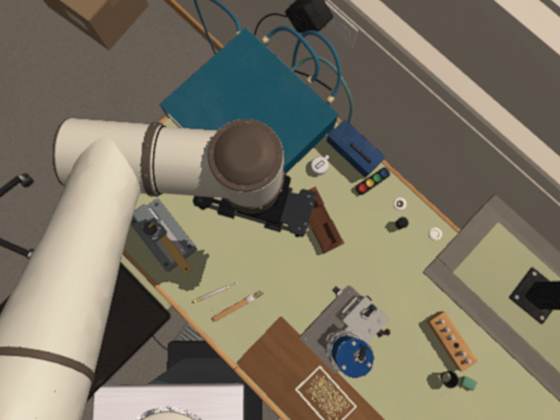

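```bash
python3 - <<'E'
from h import *
S2=u(200,260,9);T=lambda a,b:((a-398+.5)/5.3-.5+125,(b+.5)/5.3-.5+195)
f=lambda n,c,e,z=.137:(lambda d:np.degrees(np.arctan2(d[1],d[0]))%360)(unproj(n,e,z)-unproj(n,c,z))
print('s17',f('side',S2(289,126),S2(236,117)),'s20',f('side',S2(292,124),S2(281,90)),'top',f('top',T(528,172),T(556,151)))
import cv2
b=cv2.imread('pics/t21.png');cv2.imwrite('pics/t21c.png',cv2.resize(b[190:285,120:220],None,fx=6,fy=6,interpolation=2))
s=r.sense();print(s['wrist_force'],s['time_s'])
E
```

```text
s17 15.763304455113376 s20 315.2963518951346 top 307.79002611390445
[ 0.4303 -0.1406  0.1261] 26.4167
```

View pics/t21c.png

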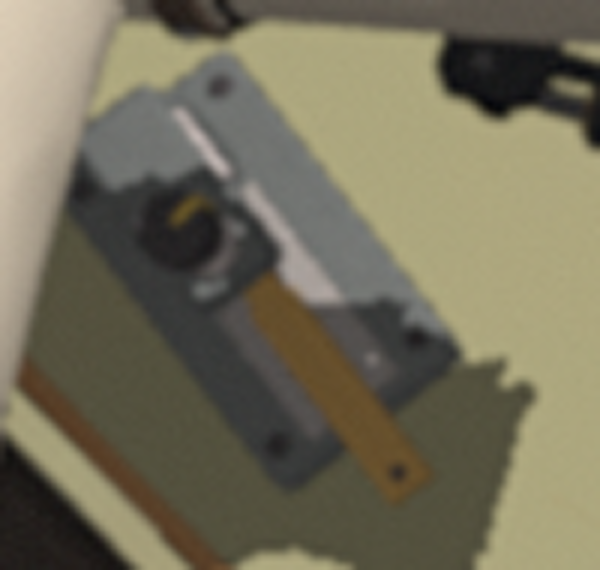

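The bar hasn't moved: its tail corners are still at (390,505) and (433,472). From the side view, the knob turned about 266° in all and the last 60° moved only the knob. That puts the ratchet at about three clicks, so I'm handing in.

```bash
python3 -c "
from station import r
print(r.finish_job())"
```

```text
the job is handed in; nothing more can be done
None
```

The bar is on the micrometer table with its tongue under the spindle, the knob has slipped and clicked, and the job is handed in at about 26 s. No verdict was reported.

**What I did:** I lifted the bar from the cradle and set it down on the free worktop. I gripped it again near the tail, slid it under the spindle and released it. Then I turned the knob clockwise in two grips, by 229° and then 60°, let go and moved the arm clear.

**Last checks:**
- **Bar:** it lies flat, with its centre line within about 1 mm of the spindle axis and the tip about 14 mm past it. The top view shows it did not move while the knob was turned.
- **Spindle:** the red line on the thimble stood still during the last 60° turn, while the yellow mark moved on by 60°. So the clutch was slipping with the spindle bearing on the tongue.
- **Ratchet:** my best estimate is three clicks (about 1.6 rad), inferred from the mark angles rather than counted. It rests on two readings:
  - After the first grip the knob had sprung back into its notch, about one click past the thimble.
  - The start angle of the yellow mark read 221° from the side view and 233° from the top, so the total turn is known only to about 265–285°. That leaves two to four clicks as the range.
- **Bystanders and robot:** in the last top view the other items look to be where they were, judged by eye. The arm was about 0.2 m up with a wrist force under 0.5 N.

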